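# Tighten the three captive bolts of the board carrier

## Task

The board carrier's three captive bolt knobs have been left slack. Turn each one clockwise until it is hard against its end stop, one after the other from the longest bar to the shortest (long, medium, short), without forcing a knob past its stop, and leave the boards and the things lying around alone.

Things in the scene. Friction and masses are not known exactly. Their poses are not given: they have to be found in the camera images.
- long_knob (a joint): turn of the long bolt knob: 0 fully slack, grows clockwise seen from its top, end stop at 2.0 rad; starts between 0 and 0.4; turns with about 0.05 N m, stiffens sharply at the stop. Grip with 10 to 25 N a finger and cease turning when the stop is felt: turning on against it soon exceeds the force limit
- long_grip (a point): centre of the long knob's black bar, on the turning axis, 27 mm out from the block's face; bar 66 mm long (point x), 14 thick (point y), 24 high (point z = turning axis, out of the face); turns with the knob. Steel stem 14 mm and flange 26 mm diameter below. Its aluminium block (56 x 60, 54 mm high, fixed on the carrier) slopes so that the axis leans 23 degrees toward the robot
- medium_knob (a joint): turn of the medium bolt knob: 0 fully slack, grows clockwise seen from its top, end stop at 2.0 rad; starts between 0 and 0.4; turns with about 0.05 N m, stiffens sharply at the stop. Grip with 10 to 25 N a finger and cease turning when the stop is felt: turning on against it soon exceeds the force limit
- medium_grip (a point): centre of the medium knob's black bar, on the turning axis, 27 mm out from the block's face; bar 46 mm long (point x), 14 thick (point y), 24 high (point z = turning axis, out of the face); turns with the knob. Steel stem 14 mm and flange 26 mm diameter below. Its aluminium block (56 x 60, 54 mm high, fixed on the carrier) slopes so that the axis leans 23 degrees toward the robot
- short_knob (a joint): turn of the short bolt knob: 0 fully slack, grows clockwise seen from its top, end stop at 2.0 rad; starts between 0 and 0.4; turns with about 0.05 N m, stiffens sharply at the stop. Grip with 10 to 25 N a finger and cease turning when the stop is felt: turning on against it soon exceeds the force limit
- short_grip (a point): centre of the short knob's black bar, on the turning axis, 27 mm out from the block's face; bar 28 mm long (point x), 14 thick (point y), 24 high (point z = turning axis, out of the face); turns with the knob. Steel stem 14 mm and flange 26 mm diameter below. Its aluminium block (56 x 60, 54 mm high, fixed on the carrier) slopes so that the axis leans 23 degrees toward the robot
- carrier: grey carrier plate 260 x 400 x 10 mm fixed on the bench, with two flat green circuit boards (95 x 150 mm, top at 32 mm, parts on them up to 44 mm) in steel spring clips behind the row of clamp blocks; origin on the bench below the row's middle, +x toward the boards, row along y at 130 mm spacing
- heatsink: silver finned heatsink 60 x 70 x 36 mm, loose bystander; origin centre of underside
- relay_base: black stepped plastic relay base 70 x 55 x 36 mm, loose bystander; origin centre of underside
- test_terminal: brass test terminal, diameter 26 mm, 32 mm high, loose bystander; origin centre of underside
- fuse_puller: red fuse puller 100 mm long, 12 mm high, lying, loose bystander; origin centre of underside
- screwdriver: screwdriver 160 mm long, lying, loose bystander; origin centre of underside
- spare_fuse_block: white ceramic block 50 x 30 x 24 mm, loose bystander; origin centre of underside

How it is judged (in metres and radians):
On the way, in this order (a step that is already met when the one before it is completed fails the run):
1. the long knob is home: within 0.08 rad of its end stop (value of joint long_knob above 1.92 rad), for 0.2 s.
2. the medium knob is home: within 0.08 rad of its end stop (value of joint medium_knob above 1.92 rad), for 0.2 s.
3. the short knob is home: within 0.08 rad of its end stop (value of joint short_knob above 1.92 rad), for 0.2 s.
At the end, for the whole second after the job is handed in: all three knobs within 0.08 rad (5 degrees) of their clockwise end stops, tightened in the order long, medium, short, and the robot touches nothing (value of joint each of long_knob, medium_knob, short_knob above 1.92 rad and contact force between each of the arm, the fingers and anything else below 0.5 N).
It fails at once if a circuit board, its clips or the carrier plate is touched with more than 8 N (contact force between any of the arm, the fingers and carrier above 8 N).
It fails at once if a bystander is moved by more than 20 mm (distance of any of heatsink, relay_base, test_terminal, fuse_puller, screwdriver, spare_fuse_block from where it was at the start of the episode above 0.02 m).
It fails at once if the fingers squeeze or force anything: both fingers' contact forces added exceed 80 N (contact force between the fingers and anything else above 80 N).
It also fails if it takes over 67 s, if anything falls off the work surface, if the arm or the gripper's body presses on something with over 40 N, if the wrist force passes 120 N, or if a joint passes its speed limit or range.

## Robot

A 6-joint arm with a two-finger parallel gripper is mounted at the origin on the work surface. World frame = base frame: x ahead of the robot, y to its left, z up, the work surface at z = 0. Lengths are in m, angles in degrees, forces in N, time in s.
With the tool pointing down it reaches from about 0.3 to 0.875 m from the base axis. Payload 6.4 kg.
Tool frame: the origin (TCP) lies at the very end of the fingers, on their centre line; the grasp point (between the pads) lies 19 mm behind it (env.grasp_offset is the distance from the TCP to the grasp point, in m); z points along the fingers, y is the line along which they close (so a half turn about z gives the same grasp; the last joint's range is limited). The gripper opens to 88 mm and grips with 3 to 60 N. Pads are 18 mm wide; open, the fingers measure 123 mm over their backs; the gripper's body (75 mm by 187 mm) begins 45 mm behind the grasp point.
Start: joints at [53.039, 10.359, 92.074, -0, 77.567, -11.82], TCP at [0.244, 0.521, 0.239] pointing down, gripper open.
Joint ranges: [-171.53, 171.53], [-51.25, 118.39], [17.06, 147.69], [-65.23, 245.23], [0, 150.52], [-178.68, 178.68]. Speed limits (degrees/s): [147.25, 147.25, 172.46, 180, 180, 180].

## Interface

Orientations are given as [roll, pitch, yaw] about the fixed x, y, z axes, in that order (R = Rz(yaw) Ry(pitch) Rx(roll)).
In Python, from rig import env gives the robot as it stands.
- The arm moves only by the tool step_arm, never from a script. Its argument "steps" is a list of rows, each a list of 5 numbers: the opening, from -1 (shut) to 1 (fully open), then the shift along the world's x, y, z each as a share of 40 mm, from -1 to 1, then the turn about the world's z as a share of 0.1 rad, from -1 to 1. A call has 1 to 5 rows; each row shifts and turns the commanded pose from where the row before left it; what a row does not reach is not made up. A row lasts 1/12 s, in which the tool goes at most 41.7 mm and 7.16 degrees, less where a joint would pass 70% of its speed; a pose out of reach is approached as far as the arm can. A call with a number of a shift or a turn outside -1 to 1 is refused whole. A call with a gripper value outside its range is refused whole. The fingers move at their own pace and stop on an object; the grip force is fixed at half the most. Time passes only in rows, so rows that do not move let the fingers close. It gives the time, the measured TCP pose, the force, the opening and the grip force at its end, in the units of the state.
- env.sense(): the state, without advancing time (a new reading comes with each control period).
- env.capture(name): name is "scene" or "top" or "wrist"; returns the picture (400x640x3 uint8, red, green, blue); there is no depth.
- env.get_calibration(name): a dict with "camera_matrix" (3x3 intrinsics, pixels), "k1" (the pictures are not rectified: a ray, as slopes to the right and down, at radius r is drawn at 1 + k1 r^2 times it, then the intrinsics apply), "rvec" (rotation vector, rad) and "tvec" (3), from world to camera coordinates, as OpenCV has them. Camera axes: x right, y down, z forward; pixel columns grow to the right and rows downward; lengths in m; the calibration is good to about 2 mm. A picture is of the moment at which its call begins: read the wrist's pose just before it. get_calibration takes no time and is no camera call; for the wrist camera it gives the pose at the moment of the call.
- env.job_done(): hands the job in; it is judged then, once.
Trained networks look in the newest picture that a camera, given by its name, has taken for a name from the list of things; names that differ only in an ending like _2 or _b are one class to them, and where a whole thing is asked for, a point or a joint stands for the part that bears it (a point fixed in the world has none). Each returns a list of dicts, best first, with "conf" (0 to 1); they miss things now and then, are a little off and sometimes report something else, mostly with a low value. They report only what shows in the picture. A call takes as long as a camera call.
- env.search_frame(camera, name): "pixel" ([column, row] in pixels, amid what is visible of it).
- env.cut_out(camera, name): "pixels" (400x640 bool, what is visible of it) and "pixel" ([column, row] in pixels, amid what is visible of it).
- env.landmark_of(camera, name): "pixel" ([column, row] in pixels: a listed point, or the origin of a listed thing).
The state is a dict: "clock": time; "joint_positions": joint angles; "joint_vel": joint speeds; "joint_torque": joint torques, N m; "ee_pos": TCP position; "eef_rot": TCP orientation; "contact_force": force on the tool from outside, world axes, zero at the start; "torque": the same for the moment, N m; "finger_gap": finger opening in m; "grasp_force": force on a finger pad.
Only numpy, scipy, OpenCV 4.12 (cv2) and the standard library are available. Lean on these libraries where they do the work, as an engineer would, in place of code of your own. Each camera call takes 0.05 s, during which the arm holds its last target. There are 200 camera calls.

## Working session

There is one attempt and no reset: what is moved stays moved. The work goes in short steps, Python scripts to look and compute and a tool call to move; the robot and the scene stay as the last step left them, time stands still between calls to the robot, and variables do not carry over. Pictures are saved under pics/ and viewed, at most 10 in all, crops included, and the job is handed in when it is done.

Besides the shell and the picture viewer there is one more tool, called after "Request:" by a JSON object that holds its "method" and its "body". step_arm: Moves the arm, as the interface text tells. Its arguments: {"type":"object","properties":{"steps":{"type":"array","items":{"type":"array","items":{"type":"number","minimum":-1,"maximum":1}}}},"required":["steps"]}

```bash
mkdir -p pics; ls
cat > h.py <<'E'
import numpy as np, cv2
from rig import env
def cal(n):
    c=env.get_calibration(n); K=np.array(c["camera_matrix"],float);R=cv2.Rodrigues(np.array(c["rvec"],float))[0];t=np.array(c["tvec"],float).ravel()
    return K,float(c["k1"]),R,t
def ray(C,p):
    K,k,R,t=C
    d=np.linalg.solve(K,[p[0],p[1],1])[:2]; u=d.copy()
    for _ in range(30): u=d/(1+k*(u@u))
    v=R.T@np.array([u[0],u[1],1]); return -R.T@t, v/np.linalg.norm(v)
def proj(C,X):
    K,k,R,t=C
    q=R@np.asarray(X,float)+t; u=q[:2]/q[2]; u=u*(1+k*(u@u)); return (K@[u[0],u[1],1])[:2]
def tri(rays):
    A=np.zeros((3,3));b=np.zeros(3)
    for o,v in rays:
        P=np.eye(3)-np.outer(v,v);A+=P;b+=P@o
    X=np.linalg.solve(A,b); return X,[float(np.linalg.norm((np.eye(3)-np.outer(v,v))@(X-o))) for o,v in rays]
E
python3 - <<'E'
from h import *
C={}
for n in ["scene","top","wrist"]:
    im=env.capture(n); cv2.imwrite(f"pics/{n}0.png",im[:,:,::-1]); C[n]=cal(n)
    print(n,-C[n][2].T@C[n][3])
    for k in ["long_grip","medium_grip","short_grip","carrier"]:
        print(n,k,[(np.round(d["pixel"]).tolist(),round(d["conf"],2)) for d in env.landmark_of(n,k)][:3])
print(env.sense(),env.grasp_offset)
E
```

```text
pics
scene [0.89210416 0.53656443 0.73650481]
scene long_grip [([313.0, 192.0], 0.67)]
scene medium_grip [([282.0, 158.0], 0.62)]
scene short_grip [([351.0, 226.0], 0.61)]
scene carrier [([314.0, 212.0], 0.96), ([351.0, 228.0], 0.65)]
top [0.44457108 0.02653887 1.12752711]
top long_grip [([333.0, 199.0], 0.59)]
top medium_grip [([393.0, 193.0], 0.7), ([332.0, 197.0], 0.56)]
top short_grip [([273.0, 203.0], 0.59)]
top carrier [([331.0, 196.0], 0.73), ([332.0, 198.0], 0.68)]
wrist [0.18068341 0.54983589 0.38535635]
wrist long_grip []
wrist medium_grip []
wrist short_grip []
wrist carrier []
{'clock': 0.75, 'joint_positions': array([ 5.30383493e+01,  1.03575381e+01,  9.20744304e+01, -1.61489352e-03,
        7.75668419e+01, -1.18190746e+01]), 'joint_vel': array([-0.09423055,  0.00950503,  0.04437024,  0.10738209, -0.00556828,
       -0.00675269]), 'joint_torque': array([ 1.86399535e-03, -4.33753109e+01, -3.42148197e+01,  7.05288188e-02,
        3.07674345e-02,  5.95454821e-05]), 'ee_pos': array([0.2442929 , 0.52054049, 0.23872862]), 'eef_rot': array([1.79999159e+02, 1.78723486e-03, 1.54857772e+02]), 'contact_force': array([ 0.04035665, -0.28703734,  0.01661553]), 'torque': array([-0.02752164,  0.01130657, -0.01102804]), 'grasp_force': 0.0, 'finger_gap': 0.08847227106737666} 0.0187
```

Run:
```python
from h import *
a=cv2.imread("pics/top0.png");b=cv2.imread("pics/scene0.png")
cv2.imwrite("pics/top0c.png",cv2.resize(a[100:300,200:466],None,fx=3,fy=3,interpolation=2))
cv2.imwrite("pics/scene0c.png",cv2.resize(b[100:300,200:466],None,fx=3,fy=3,interpolation=2))
S=cal("scene");T=cal("top")
for k,s,t in [("long",(313,192),(333,199)),("medium",(282,158),(393,193)),("short",(351,226),(273,203))]:
    print(k,tri([ray(S,s),ray(T,t)]))
```

```text
long (array([ 0.56941371, -0.00797531,  0.0622735 ]), [0.0012952518782047067, 0.0012952518782046243])
medium (array([ 0.57883391, -0.13853428,  0.0720307 ]), [0.002749475977543083, 0.002749475977542915])
short (array([0.55984528, 0.12490571, 0.07252259]), [0.002651549043331407, 0.0026515490433314773])
```

View pics/top0c.png

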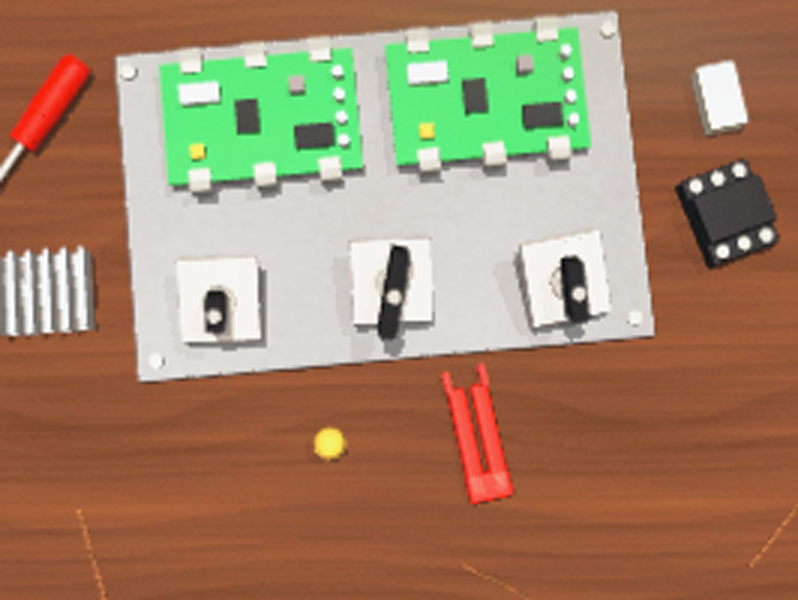

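View pics/scene0c.png

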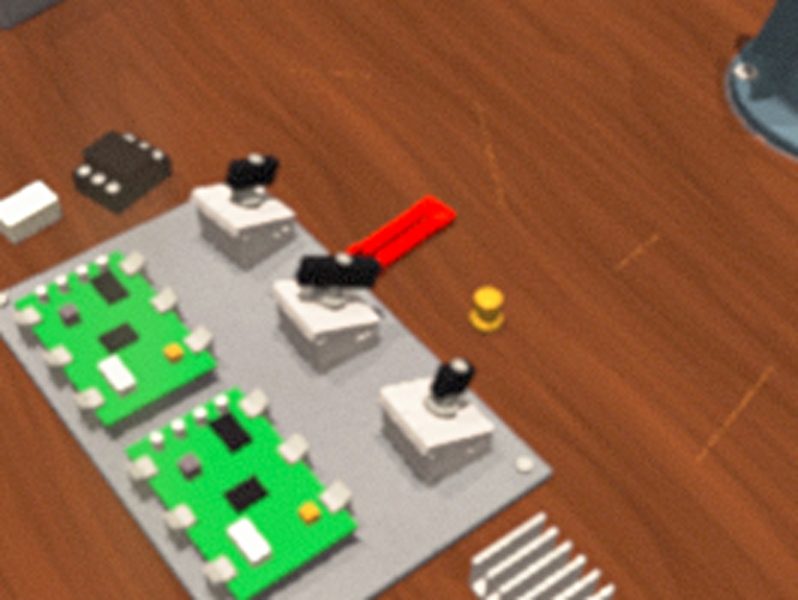

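Top crop: the long (393,297), medium (577,293) and short (214,316) bars all point roughly along the carrier's x axis. The scene crop shows them leaning toward the robot. Next I'll bring the wrist camera over the row.

Request:
{"method": "step_arm", "body": {"steps": [[1,0.44,-0.89,0,0.25],[1,0.44,-0.89,0,0.25],[1,0.44,-0.89,0,0.25],[1,0.44,-0.89,0,0.25],[1,0.44,-0.89,0,0.25]]}}

```text
clock: 1.17
ee_pos: [0.3326, 0.341, 0.2388]
eef_rot: [180.0, 0.0, 162.1]
contact_force: [1.1, 1.1, 0.4]
finger_gap: 0.0878
grasp_force: 0.0
```

Request:
{"method": "step_arm", "body": {"steps": [[1,0.44,-0.89,0,0.25],[1,0.44,-0.89,0,0.25],[1,0.44,-0.89,0,0.25],[1,0.44,-0.89,0,0.25],[1,0,0,0,0]]}}

```text
clock: 1.58
ee_pos: [0.4056, 0.1948, 0.2392]
eef_rot: [-179.9, 0.2, 167.4]
contact_force: [0.6, -0.1, 0.0]
finger_gap: 0.0883
grasp_force: 0.0
```

```bash
cat > look.py <<'E'
from h import *
import sys,pickle,os
tag=sys.argv[1]
s=env.sense();print(np.round(s["ee_pos"],4),np.round(s["eef_rot"],1),s["clock"],s["finger_gap"])
C=cal("wrist");im=env.capture("wrist");cv2.imwrite(f"pics/w{tag}.png",im[:,:,::-1])
print("cam",-C[2].T@C[3],"fwd",C[2][2])
o={"C":C}
for k in ["long_grip","medium_grip","short_grip"]:
    L=env.landmark_of("wrist",k); M=env.cut_out("wrist",k)
    o[k]=(L,M); print(k,[(np.round(d["pixel"],1).tolist(),round(d["conf"],2)) for d in L][:3],[(np.round(d["pixel"],1).tolist(),round(d["conf"],2),int(d["pixels"].sum())) for d in M][:3])
pickle.dump(o,open(f"w{tag}.pkl","wb"))
E
python3 look.py 1
```

```text
[0.4056 0.1948 0.2392] [-179.9    0.2  167.4] 1.5833 0.08830393048853342
cam [0.33679352 0.20996527 0.38561595] fwd [ 0.26696017 -0.06015497 -0.96182828]
long_grip [([196.0, 340.2], 0.64)] [([198.3, 331.3], 0.94, 756)]
medium_grip [] []
short_grip [([289.4, 312.0], 0.52)] [([290.8, 316.8], 0.75, 185)]
```

Request:
{"method": "step_arm", "body": {"steps": [[1,0.4,-0.9,0,0.4],[1,0.4,-0.9,0,0.4],[1,0.4,-0.9,0,0.4],[1,0.4,-0.9,0,0.4],[1,0,0,0,0.2]]}}

```text
clock: 2.35
ee_pos: [0.4689, 0.0521, 0.239]
eef_rot: [-179.9, 0.1, 178.0]
contact_force: [-0.6, -0.5, 0.1]
finger_gap: 0.088
grasp_force: 0.0
```

```bash
python3 look.py 2
```

```text
[0.4689 0.0521 0.239 ] [-1.799e+02  1.000e-01  1.780e+02] 2.35 0.08804428428498225
cam [0.39854507 0.05460331 0.38553315] fwd [ 0.27277667 -0.01090226 -0.96201561]
long_grip [([276.6, 266.1], 0.65)] [([279.1, 259.9], 0.77, 628)]
medium_grip [([167.3, 274.7], 0.87), ([312.9, 165.3], 0.73)] [([163.9, 263.3], 0.61, 408)]
short_grip [([382.6, 256.6], 0.75)] [([314.4, 167.6], 0.7, 321), ([383.3, 256.5], 0.62, 459)]
```

Request:
{"method": "step_arm", "body": {"steps": [[1,0.2,-0.95,0,0],[1,0.2,-0.95,0,0],[1,0,0,0,0]]}}

```text
clock: 2.95
ee_pos: [0.4838, -0.0235, 0.2391]
eef_rot: [-179.8, 0.1, 178.0]
contact_force: [-0.1, -0.2, -0.7]
finger_gap: 0.088
grasp_force: 0.0
```

```bash
python3 look.py 3
```

```text
[ 0.4838 -0.0235  0.2391] [-1.798e+02  1.000e-01  1.780e+02] 2.95 0.08800193641049904
cam [ 0.41346264 -0.02084153  0.38568797] fwd [ 0.2725705  -0.01148656 -0.96206724]
long_grip [([337.5, 255.0], 0.72)] [([339.3, 253.3], 0.6, 756)]
medium_grip [([226.9, 260.1], 0.56)] [([245.7, 259.0], 0.49, 46)]
short_grip [([449.5, 244.1], 0.64)] [([448.1, 239.4], 0.94, 456), ([158.4, 264.9], 0.17, 448)]
```

View pics/w3.png

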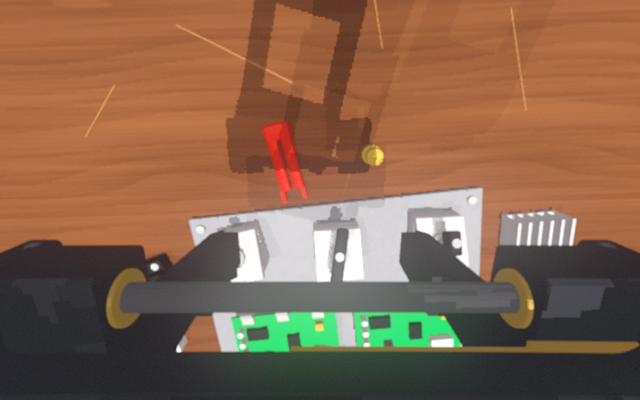

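The wrist view shows the three bars side by side, with the long one at (340,257). Next step: fit one row model to all views.

```bash
cat > fit.py <<'E'
from h import *
import pickle
from scipy.optimize import least_squares
obs=[]
S=cal("scene");T=cal("top")
for k,s,t in [("long",(313,192),(333,199)),("medium",(282,158),(393,193)),("short",(351,226),(273,203))]:
    obs+=[(k,S,s),(k,T,t)]
for w in "123":
    o=pickle.load(open(f"w{w}.pkl","rb"))
    for k in ["long","medium","short"]:
        for d in o[k+"_grip"][0][:1]: obs.append((k,o["C"],d["pixel"]))
off={"long":0,"medium":-.13,"short":.13}
def P(p,k): return np.array([p[0]-off[k]*np.sin(p[3]),p[1]+off[k]*np.cos(p[3]),p[2]])
res=lambda p:np.concatenate([proj(C,P(p,k))-np.array(x) for k,C,x in obs])
r=least_squares(res,[.57,-.008,.075,.07],loss="soft_l1",f_scale=2)
if __name__=="__main__":
    print(r.x,np.degrees(r.x[3]));e=res(r.x).reshape(-1,2)
    for (k,C,x),q in zip(obs,e): print(k,np.round(-C[2].T@C[3],2),np.round(q,1))
    for k in off: print(k,P(r.x,k),tri([ray(C,x) for kk,C,x in obs if kk==k]))
E
python3 fit.py
```

```text
[ 0.57025729 -0.00581153  0.07431142  0.0598296 ] 3.4279838298060676
long [0.89 0.54 0.74] [-0.5 -3. ]
long [0.44 0.03 1.13] [-1.2 -0.5]
medium [0.89 0.54 0.74] [-0.3 -0.3]
medium [0.44 0.03 1.13] [-1.9  1.3]
short [0.89 0.54 0.74] [-2.5 -0.5]
short [0.44 0.03 1.13] [-0.4 -0.4]
long [0.34 0.21 0.39] [-0.8 -3.6]
short [0.34 0.21 0.39] [2.4 0.6]
long [0.4  0.05 0.39] [-2.3 -0. ]
medium [0.4  0.05 0.39] [-0.3  0.6]
short [0.4  0.05 0.39] [0.5 0.4]
long [ 0.41 -0.02  0.39] [-0.2 -2.2]
medium [ 0.41 -0.02  0.39] [1.6 2.1]
short [ 0.41 -0.02  0.39] [-0.8 -0.6]
long [ 0.57025729 -0.00581153  0.07431142] (array([ 0.57241346, -0.00498076,  0.07221905]), [0.004646566034239611, 0.004663306348559657, 0.004164928776731358, 0.0016896514290722345, 0.0016769904899176544])
medium [ 0.5780305  -0.13557892  0.07431142] (array([ 0.57857491, -0.13846688,  0.07080769]), [0.0023983501932483787, 0.0032315066689829076, 0.0013544263765759633, 0.0013333993936590102])
short [0.56248408 0.12395587 0.07431142] (array([0.56085036, 0.12387303, 0.07522485]), [0.004508058359133001, 0.0011789670473140968, 0.0023725993829617686, 0.0009839279029361778, 0.0018363113809030066])
```

```bash
cat > sil.py <<'E'
from h import *
from fit import r,P
import sys,pickle
from scipy.optimize import minimize
L={"long":.066,"medium":.046,"short":.028}
A=np.radians(23)
def box(c,yaw,phi,l):  # phi clockwise about axis
    Rz=cv2.Rodrigues(np.array([0,0,yaw]))[0]; Ry=cv2.Rodrigues(np.array([0,-A,0.]))[0]; Rp=cv2.Rodrigues(np.array([0,0,-phi]))[0]
    R=Rz@Ry@Rp
    return [np.array(c)+R@np.array([a*l/2,b*.007,d*.012]) for a in(-1,1) for b in(-1,1) for d in(-1,1)]
def sil(C,c,phi,k,yaw):
    q=np.array([proj(C,X) for X in box(c,yaw,phi,L[k])]);h=cv2.convexHull(np.round(q*16).astype(np.int32))
    m=np.zeros((400,640),np.uint8);cv2.fillConvexPoly(m,h,255,lineType=cv2.LINE_AA,shift=4);return m/255.,np.round(h/16).astype(int)
if __name__=="__main__":
    ims={n:env.capture(n) for n in("scene","top","wrist")};Cs={n:cal(n) for n in ims}
    for n in ims: cv2.imwrite(f"pics/{n}_s.png",ims[n][:,:,::-1])
    yaw=r.x[3]
    big={n:cv2.resize(ims[n][:,:,::-1],None,fx=1,fy=1).copy() for n in ims}
    for k in sys.argv[1:]:
        c0=P(r.x,k);views=[]
        for n in ims:
            m0,h=sil(Cs[n],c0,.2,k,yaw)
            near=cv2.dilate((m0>0).astype(np.uint8),np.ones((25,25)))>0
            g=ims[n].max(2).astype(float)
            if n=="wrist" and k!="long": continue
            dark=np.clip((110-g)/60,0,1)*near
            views.append((n,near,dark))
        def cost(p):
            return sum(np.abs(sil(Cs[n],c0+p[:3]/1000,p[3],k,yaw)[0]-d)[nr].sum()/max(d.sum(),1) for n,nr,d in views)+.002*(p[:3]@p[:3])/9
        best=min((minimize(cost,[0,0,0,a],method="Nelder-Mead",options=dict(initial_simplex=np.array([[0,0,0,a],[4,0,0,a],[0,4,0,a],[0,0,4,a],[0,0,0,a+.15]]),maxiter=300)) for a in(-.1,.15,.4)),key=lambda q:q.fun)
        c=c0+best.x[:3]/1000;print(k,np.round(c,4),"phi",round(best.x[3],3),"cost",round(best.fun,2),[int(v[2].sum()) for v in views])
        for n in ims: cv2.polylines(big[n],[sil(Cs[n],c,best.x[3],k,yaw)[1]],True,(0,0,255),1)
    t=cv2.resize(big["top"][170:220,255:410],None,fx=5,fy=5);s=cv2.resize(big["scene"][145:245,265:375],None,fx=3,fy=3);w=cv2.resize(big["wrist"][190:290,220:480],None,fx=1.5,fy=1.5)
    o=np.zeros((600,800,3),np.uint8);o[:250,:775]=t;o[250:550,:330]=s;o[250:400,335:725]=w;cv2.imwrite(f"pics/ov{env.sense()['clock']:.2f}.png",o);print(env.sense()["clock"])
E
python3 sil.py long medium short; cp pics/ov*.png pics/ovA.png; sed -n 1p /dev/null; grep -c . fit.py
```

```text
long [ 0.7917  0.0238 -0.4593] phi 2.445 cost 204.4 [323, 26, 0]
medium [ 0.5726 -0.1412  0.0674] phi -0.445 cost 1.99 [140, 99]
short [0.5621 0.1265 0.0714] phi -0.138 cost 2.32 [120, 65]
3.45
19
```

View pics/ovA.png

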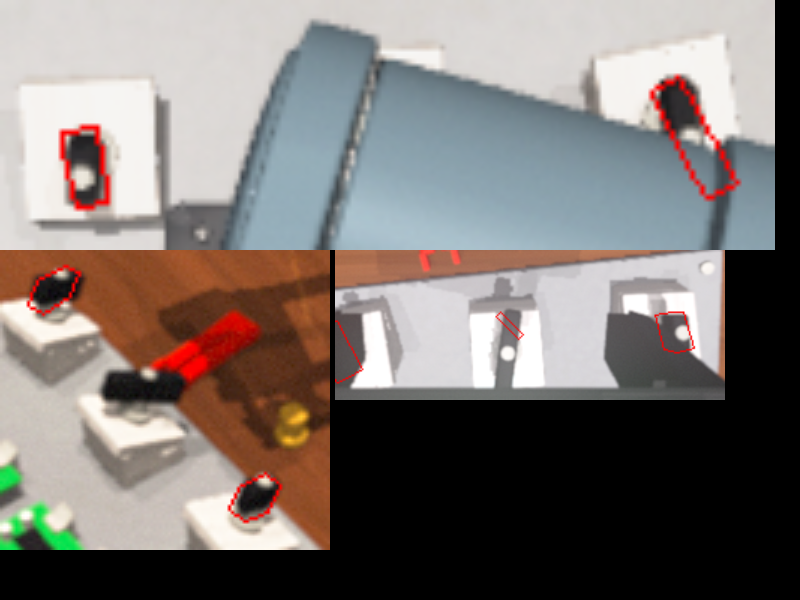

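The arm now hides the knobs from the top camera, so I'll fit on the first top and scene pictures instead.

```bash
python3 - <<'E'
s=open('sil.py').read()
s=s.replace('ims={n:env.capture(n) for n in("scene","top","wrist")}','ims={n:cv2.imread(f"pics/{n}.png")[:,:,::-1] for n in("scene0","top0")}').replace('Cs={n:cal(n) for n in ims}','Cs={n:cal(n.strip("0")) for n in ims}')
s=s.replace('    for n in ims: cv2.imwrite(f"pics/{n}_s.png",ims[n][:,:,::-1])\n','').replace('big["top"]','big["top0"]').replace('big["scene"]','big["scene0"]').replace(';w=cv2.resize(big["wrist"][190:290,220:480],None,fx=1.5,fy=1.5)','').replace('o[250:400,335:725]=w;','').replace('{env.sense()[\'clock\']:.2f}','B')
open('sil0.py','w').write(s)
E
python3 sil0.py long medium short
```

```text
long [ 0.5729 -0.0032  0.0697] phi 0.114 cost 1.25 [249, 168]
medium [ 0.575  -0.1354  0.0712] phi -0.251 cost 1.25 [144, 134]
short [0.5623 0.1269 0.0733] phi -0.13 cost 2.29 [107, 59]
3.45
```

View pics/ovB.png

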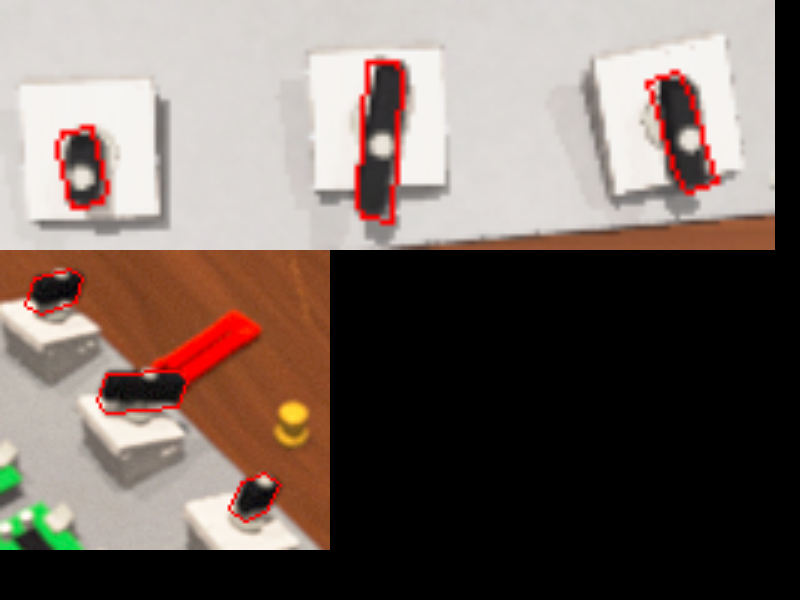

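The overlay shows each block has its own yaw: medium is about 14° counter-clockwise, long and short are near 1°. The white caps mark the axis tops, so I'll triangulate those.

Run:
```python
from h import *
import pickle
S=cal("scene");T=cal("top");im=cv2.imread("pics/w3.png");W=pickle.load(open("w3.pkl","rb"))["C"]
def ref(img,p,r=5):
    g=img[int(p[1])-r:int(p[1])+r+1,int(p[0])-r:int(p[0])+r+1].astype(float).min(2);print(np.round(g[::2,::2]).astype(int).tolist()) if 0 else None
A=np.radians(23)
for k,s,t,w,y in [("long",(315,186.3),(331,199),(340,257),2),("medium",(287.3,152.7),(393,197.6),None,14),("short",(352.7,222.3),(271.4,205.6),(456,243),1)]:
    rr=[ray(S,s),ray(T,t)]+([ray(W,w)] if w else [])
    X,e=tri(rr);y=np.radians(y);n=np.array([-np.sin(A)*np.cos(y),-np.sin(A)*np.sin(y),np.cos(A)])
    print(k,np.round(X,4),np.round(e,4),"bar centre",np.round(X-.0125*n,4))
# block yaw from top0 face outlines
m=cv2.imread("pics/top0.png")
g=m.min(2)
for k,(u,v) in dict(long=(331,195),medium=(389,193),short=(273,200)).items():
    b=(g[v-25:v+25,u-25:u+25]>222).astype(np.uint8)
    n,l,st,c=cv2.connectedComponentsWithStats(b);i=1+np.argmax(st[1:,4]);pts=np.argwhere(l==i)[:,::-1].astype(np.float32)
    print(k,st[i],cv2.minAreaRect(pts))
```

```text
long [ 0.5679 -0.0027  0.0859] [0.0023 0.001  0.0018] bar centre [ 0.5727 -0.0025  0.0744]
medium [ 0.5661 -0.1354  0.0857] [0.0039 0.0039] bar centre [ 0.5709 -0.1342  0.0741]
short [0.5556 0.1268 0.0847] [0.0013 0.0015 0.0014] bar centre [0.5605 0.1269 0.0732]
long [ 10  10  29  28 466] ((24.19198989868164, 23.147789001464844), (27.015239715576172, 27.38315200805664), 86.98721313476562)
medium [ 10   9  30  32 484] ((24.480772018432617, 24.403846740722656), (26.867910385131836, 26.671794891357422), 78.69007110595703)
short [ 11  11  28  28 530] ((24.173587799072266, 24.49245262145996), (26.88764190673828, 26.627017974853516), 87.51044464111328)
```

Request:
{"method": "step_arm", "body": {"steps": [[-0.3,0.73,0.17,0,-0.44],[-0.3,0.73,0.17,-0.4,0],[-0.3,0.73,0.17,-0.6,0],[-0.3,0,0,-0.95,0],[-0.3,0,0,-0.9,0]]}}

```text
clock: 3.87
ee_pos: [0.5722, 0.0012, 0.124]
eef_rot: [-180.0, 0.2, 175.6]
contact_force: [-0.5, -0.1, -1.1]
finger_gap: 0.057
grasp_force: 0.0
```

Request:
{"method": "step_arm", "body": {"steps": [[-0.3,0,0,0,0],[-0.3,0,0,0,0],[-0.3,0,0,0,0]]}}

```text
clock: 4.12
ee_pos: [0.5712, 0.0005, 0.1266]
eef_rot: [-180.0, 0.1, 175.6]
contact_force: [0.4, -0.0, 1.1]
finger_gap: 0.0368
grasp_force: 0.0
```

```bash
python3 look.py 4
python3 - <<'E'
from h import *
im=env.capture("scene");cv2.imwrite("pics/s4.png",im[:,:,::-1])
a=cv2.imread("pics/w4.png")[150:400,140:500];b=cv2.resize(im[100:280,220:420,::-1],None,fx=1.8,fy=1.8)
o=np.zeros((330,730,3),np.uint8);o[:250,:360]=a;o[:324,365:725]=b;cv2.imwrite("pics/c4.png",o)
E
```

```text
[5.712e-01 5.000e-04 1.266e-01] [-1.800e+02  1.000e-01  1.756e+02] 4.1167 0.036780897888451965
cam [0.50096901 0.0056961  0.27309937] fwd [ 0.27236839 -0.02056831 -0.96197318]
long_grip [([313.0, 218.1], 0.56)] [([313.1, 217.5], 0.67, 2253)]
medium_grip [([130.2, 235.4], 0.96)] [([133.2, 228.5], 0.96, 2449), ([603.1, 186.7], 0.22, 6067), ([313.2, 218.6], 0.17, 2297)]
short_grip [([492.5, 188.8], 0.61)] [([491.9, 192.6], 0.58, 2002), ([312.3, 218.7], 0.47, 2140)]
```

View pics/c4.png

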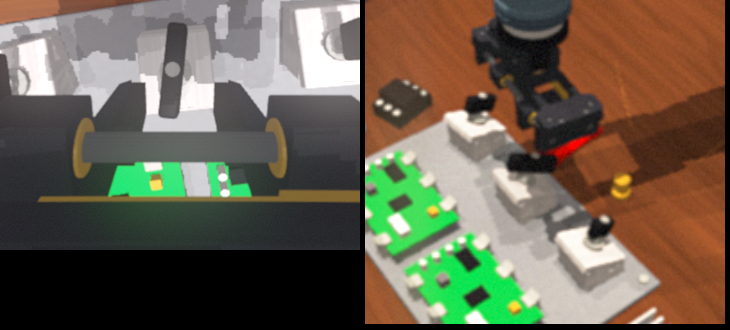

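The close view shows the long bar centred between the fingers, with its cap at about (312,219). Refine all three knobs from this view.

Run:
```python
from h import *
import pickle
from scipy.optimize import minimize
import sil
o=pickle.load(open("w4.pkl","rb"));C=o["C"]
def at(p,z): c,v=ray(C,p);return c+v*(z-c[2])/v[2]
print("cap long",at((312,219),.0855))
T=cal("top");S=cal("scene");TI={"S":cv2.imread("pics/scene0.png").max(2)}
for k,c0,y in [("long",(.5725,-.0025,.074),3),("medium",(.571,-.134,.074),12),("short",(.5605,.127,.0735),2.5)]:
    print(k,"lm",np.round(at(o[k+"_grip"][0][0]["pixel"],.074),4))
    m=o[k+"_grip"][1][0]["pixels"].astype(np.float32)
    yy=np.radians(y);c0=np.array(c0)
    def cost(p): return np.abs(sil.sil(C,c0+np.r_[p[:2],0]/1000,p[2],k,yy)[0]-m).sum()/m.sum()
    b=min((minimize(cost,[0,0,a],method="Nelder-Mead",options=dict(initial_simplex=[[0,0,a],[4,0,a],[0,4,a],[0,0,a+.2]])) for a in(-.2,0.,.2,.4)),key=lambda q:q.fun)
    print(k,np.round(c0+np.r_[b.x[:2],0]/1000,4),"phi",round(b.x[2],3),"cost",round(b.fun,3),int(m.sum()), "world bar deg",round(y-np.degrees(b.x[2]),1))
```

```text
cap long [ 0.56903864 -0.00459335  0.0855    ]
long lm [ 0.5726 -0.0044  0.074 ]
long [ 0.574 -0.004  0.074] phi 0.216 cost 0.147 2253 world bar deg -9.4
medium lm [ 0.5756 -0.1399  0.074 ]
medium [ 0.5745 -0.1365  0.074 ] phi 0.05 cost 0.441 2449 world bar deg 9.1
short lm [0.5604 0.1236 0.074 ]
short [0.5614 0.1261 0.0735] phi 0.03 cost 0.238 2002 world bar deg 0.8
```

Request:
{"method": "step_arm", "body": {"steps": [[-0.4,0.02,-0.11,0,-0.7],[-0.4,0,0,-0.5,0],[-0.4,0,0,-0.5,0],[-0.4,0,0,-0.5,0],[-0.4,0,0,0,0]]}}

```text
clock: 4.93
ee_pos: [0.5682, -0.0034, 0.0611]
eef_rot: [180.0, -0.4, 171.5]
contact_force: [-0.1, -0.6, -0.1]
finger_gap: 0.0265
grasp_force: 0.0
```

Request:
{"method": "step_arm", "body": {"steps": [[-0.5,0,0,0,0],[-0.5,0,0,0,0],[-0.5,0,0,0,0]]}}

```text
clock: 5.18
ee_pos: [0.5722, -0.0041, 0.0663]
eef_rot: [-180.0, 0.1, 171.5]
contact_force: [-0.5, -0.3, 0.1]
finger_gap: 0.0221
grasp_force: 0.0
```

Request:
{"method": "step_arm", "body": {"steps": [[-0.5,0,0,0,-0.9],[-0.5,0,0,0,-0.9],[-0.5,0,0,0,-0.9],[-0.5,0,0,0,-0.9],[-0.5,0,0,0,0]]}}

```text
clock: 5.6
ee_pos: [0.572, -0.0039, 0.0662]
eef_rot: [180.0, 0.1, 150.7]
contact_force: [0.5, 0.5, 0.8]
finger_gap: 0.0221
grasp_force: 0.6
```

```bash
cat > st.py <<'E'
from h import *
s=env.sense();print({k:np.round(s[k],3) for k in("clock","ee_pos","eef_rot","contact_force","torque","finger_gap","grasp_force")})
E
python3 st.py;python3 look.py 5
```

```text
{'clock': np.float64(5.6), 'ee_pos': array([ 0.572, -0.004,  0.066]), 'eef_rot': array([1.79956e+02, 1.26000e-01, 1.50730e+02]), 'contact_force': array([0.543, 0.497, 0.831]), 'torque': array([ 0.039, -0.009,  0.01 ]), 'finger_gap': np.float64(0.022), 'grasp_force': np.float64(0.558)}
[ 0.572  -0.0039  0.0662] [1.800e+02 1.000e-01 1.507e+02] 5.6 0.022082274565767526
cam [0.510394   0.0298592  0.21269657] fwd [ 0.23912568 -0.13193474 -0.96198344]
long_grip [([320.2, 255.5], 0.74)] [([317.9, 243.9], 0.75, 3613)]
medium_grip [([121.5, 362.7], 0.61)] [([117.3, 337.5], 0.92, 1617)]
short_grip [([560.8, 102.3], 0.92)] [([555.7, 111.1], 0.91, 5650)]
```

Request:
{"method": "step_arm", "body": {"steps": [[-0.46,0,0,0,-0.9],[-0.46,0,0,0,-0.9],[-0.46,0,0,0,-0.9],[-0.46,0,0,0,-0.9],[-0.46,0,0,0,0]]}}

```text
clock: 6.37
ee_pos: [0.5713, -0.0032, 0.0649]
eef_rot: [179.9, -0.0, 130.1]
contact_force: [1.1, 3.5, 1.9]
finger_gap: 0.0241
grasp_force: 2.4
```

```bash
python3 st.py;python3 look.py 6
```

```text
{'clock': np.float64(6.367), 'ee_pos': array([ 0.571, -0.003,  0.065]), 'eef_rot': array([ 1.79949e+02, -2.60000e-02,  1.30143e+02]), 'contact_force': array([1.141, 3.518, 1.889]), 'torque': array([ 0.533, -0.165,  0.048]), 'finger_gap': np.float64(0.024), 'grasp_force': np.float64(2.382)}
[ 0.5713 -0.0032  0.0649] [179.9  -0.  130.1] 6.3667 0.024099385878054276
cam [0.52573206 0.04954464 0.21156963] fwd [ 0.17574699 -0.20531051 -0.96278792]
long_grip [([320.5, 260.3], 0.85)] [([318.5, 244.6], 0.74, 3921)]
medium_grip [] []
short_grip [([501.5, 23.5], 0.85)] [([497.6, 31.9], 0.96, 5332)]
```

View pics/w6.png

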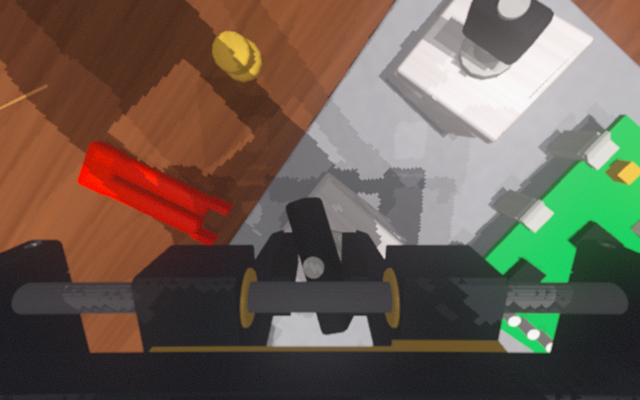

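The bar follows the fork with about 20° of lag, and the moment of about 0.05 N·m matches the given friction. Continue turning.

Request:
{"method": "step_arm", "body": {"steps": [[-0.45,0,0,0,-0.9],[-0.45,0,0,0,-0.9],[-0.45,0,0,0,-0.9],[-0.45,0,0,0,-0.9],[-0.45,0,0,0,0]]}}

```text
clock: 7.13
ee_pos: [0.572, -0.003, 0.0651]
eef_rot: [179.9, -0.0, 109.5]
contact_force: [3.2, 7.6, 1.7]
finger_gap: 0.0241
grasp_force: 3.2
```

```bash
python3 st.py
```

```text
{'clock': np.float64(7.133), 'ee_pos': array([ 0.572, -0.003,  0.065]), 'eef_rot': array([ 1.79865e+02, -2.50000e-02,  1.09469e+02]), 'contact_force': array([3.205, 7.636, 1.678]), 'torque': array([ 1.1  , -0.536,  0.144]), 'finger_gap': np.float64(0.024), 'grasp_force': np.float64(3.228)}
```

Request:
{"method": "step_arm", "body": {"steps": [[-0.42,0,0,0,-0.9],[-0.42,0,0,0,-0.9],[-0.42,0,0,0,-0.9],[-0.42,0,0,0,0]]}}

```text
clock: 7.47
ee_pos: [0.5722, -0.0034, 0.0651]
eef_rot: [179.9, -0.0, 94.0]
contact_force: [4.0, 5.7, -0.0]
finger_gap: 0.0255
grasp_force: 2.7
```

```bash
python3 st.py
```

```text
{'clock': np.float64(7.467), 'ee_pos': array([ 0.572, -0.003,  0.065]), 'eef_rot': array([ 1.7985e+02, -1.9000e-02,  9.4000e+01]), 'contact_force': array([ 4.03 ,  5.687, -0.038]), 'torque': array([ 0.762, -0.622,  0.118]), 'finger_gap': np.float64(0.026), 'grasp_force': np.float64(2.746)}
```

Request:
{"method": "step_arm", "body": {"steps": [[-0.42,0.02,0.03,0,-0.9],[-0.42,0,0,0,-0.9],[-0.42,0,0,0,-0.9],[-0.42,0,0,0,0]]}}

```text
clock: 7.8
ee_pos: [0.5728, -0.0027, 0.0648]
eef_rot: [179.9, -0.0, 78.5]
contact_force: [4.3, 2.5, -1.3]
finger_gap: 0.0257
grasp_force: 2.2
```

```bash
python3 st.py; python3 look.py 7
```

```text
{'clock': np.float64(7.8), 'ee_pos': array([ 0.573, -0.003,  0.065]), 'eef_rot': array([ 1.79885e+02, -1.50000e-02,  7.85270e+01]), 'contact_force': array([ 4.297,  2.497, -1.333]), 'torque': array([ 0.418, -0.574,  0.048]), 'finger_gap': np.float64(0.026), 'grasp_force': np.float64(2.232)}
[ 0.5728 -0.0027  0.0648] [179.9  -0.   78.5] 7.8 0.025740572137834233
cam [0.58563985 0.06520876 0.21145385] fwd [-0.05099892 -0.26486643 -0.96293556]
long_grip [([322.5, 258.4], 0.85)] [([318.2, 236.2], 0.59, 4393)]
medium_grip [] []
short_grip [] [([251.9, 9.0], 0.68, 1088), ([152.5, 182.2], 0.17, 1790)]
```

View pics/w7.png

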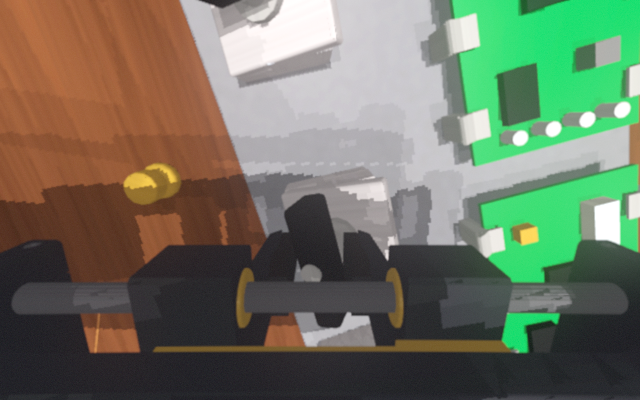

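Request:
{"method": "step_arm", "body": {"steps": [[-0.42,0.01,0,0,-0.8],[-0.42,0,0,0,-0.8],[-0.42,0,0,0,0]]}}

```text
clock: 8.4
ee_pos: [0.573, -0.0029, 0.0647]
eef_rot: [179.9, -0.0, 69.4]
contact_force: [4.3, 2.5, -2.1]
finger_gap: 0.0253
grasp_force: 2.1
```

```bash
python3 st.py
```

```text
{'clock': np.float64(8.4), 'ee_pos': array([ 0.573, -0.003,  0.065]), 'eef_rot': array([ 1.79907e+02, -1.00000e-02,  6.94420e+01]), 'contact_force': array([ 4.312,  2.483, -2.109]), 'torque': array([ 0.327, -0.559,  0.073]), 'finger_gap': np.float64(0.025), 'grasp_force': np.float64(2.115)}
```

Request:
{"method": "step_arm", "body": {"steps": [[-0.42,0,0,0,-0.5],[-0.42,0,0,0,-0.5],[-0.42,0,0,0,0]]}}

```text
clock: 8.65
ee_pos: [0.5731, -0.0031, 0.0647]
eef_rot: [179.9, -0.0, 63.9]
contact_force: [4.3, 1.6, -2.8]
finger_gap: 0.0254
grasp_force: 2.2
```

```bash
python3 st.py
```

```text
{'clock': np.float64(8.65), 'ee_pos': array([ 0.573, -0.003,  0.065]), 'eef_rot': array([ 1.7989e+02, -1.6000e-02,  6.3858e+01]), 'contact_force': array([ 4.337,  1.649, -2.768]), 'torque': array([ 0.314, -0.664,  0.131]), 'finger_gap': np.float64(0.025), 'grasp_force': np.float64(2.222)}
```

Request:
{"method": "step_arm", "body": {"steps": [[-0.42,0,0,0,-0.4],[-0.42,0,0,0,-0.3],[-0.42,0,0,0,0]]}}

```text
clock: 8.9
ee_pos: [0.5731, -0.0032, 0.0647]
eef_rot: [179.9, -0.0, 59.9]
contact_force: [4.7, 0.9, -1.6]
finger_gap: 0.0257
grasp_force: 2.2
```

```bash
python3 st.py
```

```text
{'clock': np.float64(8.9), 'ee_pos': array([ 0.573, -0.003,  0.065]), 'eef_rot': array([ 1.79885e+02, -1.60000e-02,  5.99050e+01]), 'contact_force': array([ 4.661,  0.881, -1.627]), 'torque': array([ 0.169, -0.672,  0.057]), 'finger_gap': np.float64(0.026), 'grasp_force': np.float64(2.218)}
```

Request:
{"method": "step_arm", "body": {"steps": [[-0.42,0,0,0,-0.4],[-0.42,0,0,0,0],[-0.42,0,0,0,0]]}}

```text
clock: 9.15
ee_pos: [0.5731, -0.0032, 0.0648]
eef_rot: [179.9, -0.0, 57.7]
contact_force: [4.3, 1.1, -2.2]
finger_gap: 0.0255
grasp_force: 2.2
```

```bash
python3 st.py
```

```text
{'clock': np.float64(9.15), 'ee_pos': array([ 0.573, -0.003,  0.065]), 'eef_rot': array([ 1.79881e+02, -1.90000e-02,  5.76960e+01]), 'contact_force': array([ 4.32 ,  1.104, -2.196]), 'torque': array([ 0.201, -0.693,  0.066]), 'finger_gap': np.float64(0.025), 'grasp_force': np.float64(2.216)}
```

Request:
{"method": "step_arm", "body": {"steps": [[-0.42,0,0,0,-0.4],[-0.42,0,0,0,0],[-0.42,0,0,0,0]]}}

```text
clock: 9.4
ee_pos: [0.5732, -0.0033, 0.0648]
eef_rot: [179.9, -0.0, 55.4]
contact_force: [5.2, 0.6, -0.9]
finger_gap: 0.0257
grasp_force: 2.2
```

```bash
python3 st.py
```

```text
{'clock': np.float64(9.4), 'ee_pos': array([ 0.573, -0.003,  0.065]), 'eef_rot': array([ 1.79877e+02, -1.90000e-02,  5.54030e+01]), 'contact_force': array([ 5.16 ,  0.568, -0.896]), 'torque': array([ 0.104, -0.689,  0.133]), 'finger_gap': np.float64(0.026), 'grasp_force': np.float64(2.191)}
```

Request:
{"method": "step_arm", "body": {"steps": [[-0.42,0,0,0,-0.6],[-0.42,0,0,0,0],[-0.42,0,0,0,0]]}}

```text
clock: 9.65
ee_pos: [0.5733, -0.0034, 0.0648]
eef_rot: [179.9, -0.0, 52.0]
contact_force: [4.9, 0.7, -2.3]
finger_gap: 0.0259
grasp_force: 2.4
```

```bash
python3 st.py; python3 look.py 8 | grep long
```

```text
{'clock': np.float64(9.65), 'ee_pos': array([ 0.573, -0.003,  0.065]), 'eef_rot': array([ 1.79861e+02, -3.20000e-02,  5.19590e+01]), 'contact_force': array([ 4.919,  0.728, -2.282]), 'torque': array([ 0.145, -0.705,  0.071]), 'finger_gap': np.float64(0.026), 'grasp_force': np.float64(2.395)}
long_grip [([322.4, 256.9], 0.71)] [([316.5, 236.0], 0.69, 4496)]
```

Request:
{"method": "step_arm", "body": {"steps": [[-0.42,0,0,0,-0.4],[-0.42,0,0,0,0],[-0.42,0,0,0,0]]}}

```text
clock: 10.25
ee_pos: [0.5734, -0.0033, 0.0648]
eef_rot: [179.8, -0.1, 49.7]
contact_force: [6.1, 1.5, -2.6]
finger_gap: 0.0253
grasp_force: 4.9
```

```bash
python3 st.py
```

```text
{'clock': np.float64(10.25), 'ee_pos': array([ 0.573, -0.003,  0.065]), 'eef_rot': array([ 1.79846e+02, -5.50000e-02,  4.96820e+01]), 'contact_force': array([ 6.062,  1.525, -2.623]), 'torque': array([ 0.232, -0.915,  0.223]), 'finger_gap': np.float64(0.025), 'grasp_force': np.float64(4.922)}
```

Request:
{"method": "step_arm", "body": {"steps": [[-0.42,0,0,0,-0.25],[-0.42,0,0,0,0],[-0.42,0,0,0,0]]}}

```text
clock: 10.5
ee_pos: [0.5736, -0.0032, 0.0649]
eef_rot: [179.8, -0.1, 48.3]
contact_force: [6.6, 1.9, -4.3]
finger_gap: 0.0258
grasp_force: 7.8
```

```bash
python3 st.py; python3 look.py 9|grep long
cat > ang.py <<'E'
from h import *
import pickle,sys,sil
from scipy.optimize import minimize
k=sys.argv[1];tag=sys.argv[2];y=np.radians(float(sys.argv[3]));c0=np.array([float(v) for v in sys.argv[4:7]])
o=pickle.load(open(f"w{tag}.pkl","rb"));C=o["C"]
m=o[k+"_grip"][1][0]["pixels"].astype(np.float32);seen=np.ones_like(m);seen[280:]=0  # gripper hides the lower rows
if "full" in sys.argv: seen[:]=1
def cost(p): return (np.abs(sil.sil(C,c0+np.r_[p[:2],0]/1000,p[2],k,y)[0]-m)*seen).sum()/m.sum()+.005*(p[:2]@p[:2])/4
b=min((minimize(cost,[0,0,a],method="Nelder-Mead",options=dict(initial_simplex=[[0,0,a],[3,0,a],[0,3,a],[0,0,a+.2]])) for a in np.arange(-.2,2.3,.25)),key=lambda q:q.fun)
print(k,np.round(b.x,3),round(b.fun,3),int(m.sum()))
E
for t in 5 6 7 8 9; do python3 ang.py long $t 3 .573 -.004 .074; done
```

```text
{'clock': np.float64(10.5), 'ee_pos': array([ 0.574, -0.003,  0.065]), 'eef_rot': array([ 1.79836e+02, -7.80000e-02,  4.82680e+01]), 'contact_force': array([ 6.572,  1.945, -4.346]), 'torque': array([ 0.235, -1.022,  0.302]), 'finger_gap': np.float64(0.026), 'grasp_force': np.float64(7.766)}
long_grip [([318.4, 257.1], 0.59)] [([315.6, 235.4], 0.65, 4562)]
long [ 1.463 -0.18   0.22 ] 0.096 3613
long [ 1.52  -0.859  0.588] 0.101 3921
long [-0.028 -2.199  1.603] 0.129 4393
long [-0.773 -1.998  2.044] 0.16 4496
long [-1.137 -2.059  2.063] 0.17 4562
```

Force and moment are rising and the fitted angle is about 2.05 rad, so the long knob is home. Back off, lift, and go to the medium knob.

Request:
{"method": "step_arm", "body": {"steps": [[-0.42,0,0,0,0.8],[-0.42,0,0,0,0.8],[-0.42,0,0,0.8,0],[-0.42,0,0,0.9,0],[-0.42,0,0,0,0.9]]}}

```text
clock: 11.27
ee_pos: [0.5758, -0.0042, 0.139]
eef_rot: [179.5, -0.1, 62.6]
contact_force: [0.9, -0.4, 0.8]
finger_gap: 0.0255
grasp_force: 0.0
```

Request:
{"method": "step_arm", "body": {"steps": [[-0.3,0,-0.4,0,0.95],[-0.3,0,-0.4,0,0.95],[-0.3,0,-0.4,0,0.95],[-0.3,0,-0.4,0,0.95],[-0.3,0,-0.4,0,0.95]]}}

```text
clock: 11.68
ee_pos: [0.5715, -0.084, 0.1324]
eef_rot: [-179.9, 0.0, 90.1]
contact_force: [-0.7, -0.7, 0.7]
finger_gap: 0.0306
grasp_force: 0.0
```

Request:
{"method": "step_arm", "body": {"steps": [[-0.3,0,-0.3,0,0.95],[-0.3,0,-0.3,0,0.95],[-0.3,0,-0.3,0,0.95],[-0.3,0,-0.3,0,0.95],[-0.3,0,-0.2,0,0.95]]}}

```text
clock: 12.1
ee_pos: [0.5714, -0.1403, 0.1323]
eef_rot: [-179.9, -0.0, 117.2]
contact_force: [-0.6, -0.3, -0.6]
finger_gap: 0.0308
grasp_force: 0.0
```

Request:
{"method": "step_arm", "body": {"steps": [[-0.3,0,0,0,0.95],[-0.3,0,0,0,0.95],[-0.3,0,0,0,0.95],[-0.3,0,0,0,0.95],[-0.3,0,0,0,0.95]]}}

```text
clock: 12.52
ee_pos: [0.5714, -0.1392, 0.1322]
eef_rot: [-179.9, -0.1, 144.5]
contact_force: [-0.4, 0.6, 0.6]
finger_gap: 0.0304
grasp_force: 0.0
```

Request:
{"method": "step_arm", "body": {"steps": [[-0.3,0,0,0,0.95],[-0.3,0,0,0,0.95],[-0.3,0,0,0,0.95],[-0.3,0,0,0,0.95],[-0.3,0,0,0,0.95]]}}

```text
clock: 12.93
ee_pos: [0.5714, -0.1392, 0.1322]
eef_rot: [-180.0, -0.1, 171.7]
contact_force: [0.3, 0.0, -0.5]
finger_gap: 0.0309
grasp_force: 0.0
```

Request:
{"method": "step_arm", "body": {"steps": [[-0.3,0,0,0,0.9],[-0.3,0,0,0,0],[-0.3,0,0,0,0]]}}

```text
clock: 13.18
ee_pos: [0.5717, -0.139, 0.1324]
eef_rot: [-180.0, -0.1, 176.3]
contact_force: [-0.5, 0.1, 0.7]
finger_gap: 0.031
grasp_force: 0.0
```

```bash
python3 st.py; python3 look.py 10; for y in 8 12 16; do python3 ang.py medium 10 $y .574 -.136 .074 full;done; python3 ang.py long 10 3 .573 -.004 .074 full
```

```text
{'clock': np.float64(13.183), 'ee_pos': array([ 0.572, -0.139,  0.132]), 'eef_rot': array([-1.79980e+02, -7.40000e-02,  1.76349e+02]), 'contact_force': array([-0.477,  0.087,  0.735]), 'torque': array([ 0.06 ,  0.034, -0.   ]), 'finger_gap': np.float64(0.031), 'grasp_force': np.float64(0.0)}
[ 0.5717 -0.139   0.1324] [-1.800e+02 -1.000e-01  1.763e+02] 13.1833 0.03099552859237078
cam [ 0.50185235 -0.1347879   0.27909896] fwd [ 0.26956242 -0.01668751 -0.96283832]
long_grip [([507.1, 203.6], 0.87)] [([502.6, 203.3], 0.66, 3094)]
medium_grip [] [([324.5, 215.8], 0.61, 1483)]
short_grip [] []
medium [0.479 0.166 3.13 ] 0.176 1483
medium [0.518 0.407 0.047] 0.182 1483
medium [0.459 0.683 0.116] 0.19 1483
long [ 1.046  0.873 -1.149] 0.167 3094
```

View pics/w10.png

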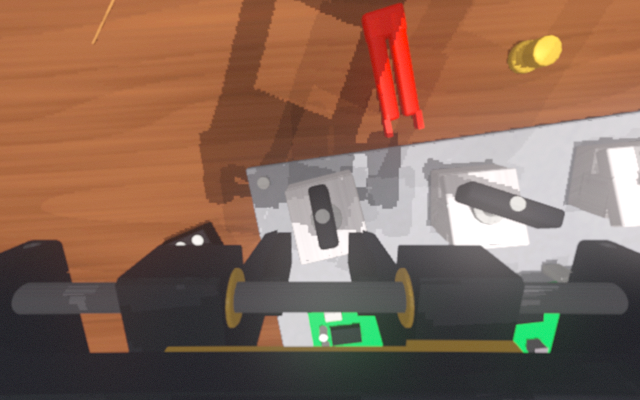

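The long bar has swung across and fits 1.99 rad, so it is home. The medium bar is near (322,216), at about 9° world angle. Descend on the medium knob.

Request:
{"method": "step_arm", "body": {"steps": [[-0.4,0.03,0.08,0,0.9],[-0.4,0,0,0,0.9],[-0.4,0,0,0,0.45],[-0.4,0,0,0,0]]}}

```text
clock: 13.87
ee_pos: [0.5735, -0.1354, 0.1327]
eef_rot: [-180.0, -0.0, -170.6]
contact_force: [-0.9, -0.2, 0.1]
finger_gap: 0.0267
grasp_force: 0.0
```

Request:
{"method": "step_arm", "body": {"steps": [[-0.4,0,0,-0.55,0],[-0.4,0,0,-0.55,0],[-0.4,0,0,-0.55,0],[-0.5,0,0,0,0],[-0.5,0,0,0,0]]}}

```text
clock: 14.28
ee_pos: [0.5725, -0.135, 0.0658]
eef_rot: [179.9, -0.1, -170.8]
contact_force: [-0.8, -1.1, 1.2]
finger_gap: 0.0221
grasp_force: 0.0
```

Request:
{"method": "step_arm", "body": {"steps": [[-0.5,0,0,0,-0.9],[-0.5,0,0,0,-0.9],[-0.5,0,0,0,-0.9],[-0.5,0,0,0,-0.9],[-0.5,0,0,0,0]]}}

```text
clock: 14.7
ee_pos: [0.5748, -0.136, 0.0688]
eef_rot: [-180.0, 0.2, 168.4]
contact_force: [-0.6, 0.8, 0.3]
finger_gap: 0.022
grasp_force: 0.0
```

```bash
python3 st.py; python3 look.py 11|grep med; python3 ang.py medium 11 14 .5745 -.1355 .074
```

```text
{'clock': np.float64(14.7), 'ee_pos': array([ 0.575, -0.136,  0.069]), 'eef_rot': array([-1.79960e+02,  1.70000e-01,  1.68447e+02]), 'contact_force': array([-0.643,  0.81 ,  0.3  ]), 'torque': array([0.001, 0.014, 0.053]), 'finger_gap': np.float64(0.022), 'grasp_force': np.float64(0.0)}
medium_grip [([319.5, 253.4], 0.61)] [([319.5, 245.0], 0.58, 2623)]
medium [ 0.369 -0.116  0.11 ] 0.121 2623
```

Request:
{"method": "step_arm", "body": {"steps": [[-0.47,-0.04,0,-0.08,-0.9],[-0.47,0,0,0,-0.9],[-0.46,0,0,0,-0.9],[-0.46,0,0,0,-0.9],[-0.46,0,0,0,0]]}}

```text
clock: 15.47
ee_pos: [0.5723, -0.1357, 0.0637]
eef_rot: [180.0, 0.1, 147.9]
contact_force: [1.1, -0.9, -1.2]
finger_gap: 0.0235
grasp_force: 1.6
```

```bash
python3 st.py
```

```text
{'clock': np.float64(15.467), 'ee_pos': array([ 0.572, -0.136,  0.064]), 'eef_rot': array([1.79991e+02, 6.10000e-02, 1.47895e+02]), 'contact_force': array([ 1.142, -0.942, -1.189]), 'torque': array([-0.087, -0.252,  0.12 ]), 'finger_gap': np.float64(0.024), 'grasp_force': np.float64(1.59)}
```

Request:
{"method": "step_arm", "body": {"steps": [[-0.45,0,0,0,-0.9],[-0.45,0,0,0,-0.9],[-0.45,0,0,0,-0.9],[-0.45,0,0,0,-0.9],[-0.45,0,0,0,0]]}}

```text
clock: 15.88
ee_pos: [0.5725, -0.1351, 0.0639]
eef_rot: [179.9, 0.0, 127.4]
contact_force: [0.9, 1.8, 1.0]
finger_gap: 0.0246
grasp_force: 2.6
```

```bash
python3 st.py; python3 look.py 12|grep med; python3 ang.py medium 12 14 .5745 -.1355 .074
```

```text
{'clock': np.float64(15.883), 'ee_pos': array([ 0.572, -0.135,  0.064]), 'eef_rot': array([1.79931e+02, 2.30000e-02, 1.27411e+02]), 'contact_force': array([0.869, 1.809, 0.971]), 'torque': array([ 0.323, -0.344,  0.081]), 'finger_gap': np.float64(0.025), 'grasp_force': np.float64(2.642)}
medium_grip [([322.2, 261.6], 0.65), ([250.2, 42.5], 0.5)] [([319.7, 246.6], 0.61, 2831)]
medium [ 0.558 -1.674  0.902] 0.096 2831
```

Request:
{"method": "step_arm", "body": {"steps": [[-0.43,0,0,0.03,-0.9],[-0.43,0,0,0,-0.9],[-0.42,0,0,0,-0.9],[-0.42,0,0,0,-0.9],[-0.42,0,0,0,0]]}}

```text
clock: 16.65
ee_pos: [0.5722, -0.1342, 0.0644]
eef_rot: [179.9, -0.1, 106.6]
contact_force: [5.4, 6.5, -0.3]
finger_gap: 0.0257
grasp_force: 4.0
```

```bash
python3 st.py
```

```text
{'clock': np.float64(16.65), 'ee_pos': array([ 0.572, -0.134,  0.064]), 'eef_rot': array([ 1.79941e+02, -9.60000e-02,  1.06587e+02]), 'contact_force': array([ 5.354,  6.518, -0.304]), 'torque': array([ 1.045, -0.849,  0.112]), 'finger_gap': np.float64(0.026), 'grasp_force': np.float64(4.037)}
```

Request:
{"method": "step_arm", "body": {"steps": [[-0.42,0,0,0,-0.9],[-0.42,0,0,0,-0.9],[-0.42,0,0,0,-0.8],[-0.42,0,0,0,0]]}}

```text
clock: 16.98
ee_pos: [0.5727, -0.1344, 0.0646]
eef_rot: [179.9, -0.1, 91.7]
contact_force: [6.8, 6.1, -0.8]
finger_gap: 0.0255
grasp_force: 3.7
```

```bash
python3 st.py; python3 look.py 13|grep med; python3 ang.py medium 13 14 .5745 -.1355 .074
```

```text
{'clock': np.float64(16.983), 'ee_pos': array([ 0.573, -0.134,  0.065]), 'eef_rot': array([ 1.79901e+02, -6.90000e-02,  9.17240e+01]), 'contact_force': array([ 6.76 ,  6.098, -0.833]), 'torque': array([ 0.867, -1.006,  0.095]), 'finger_gap': np.float64(0.026), 'grasp_force': np.float64(3.736)}
medium_grip [([323.7, 262.1], 0.87)] [([320.7, 245.6], 0.67, 3184), ([311.6, 21.3], 0.32, 2503)]
medium [-0.675 -2.728  1.638] 0.114 3184
```

Request:
{"method": "step_arm", "body": {"steps": [[-0.42,0.03,0.02,0,-0.9],[-0.42,0,0,0,-0.9],[-0.42,0,0,0,-0.5],[-0.42,0,0,0,0],[-0.42,0,0,0,0]]}}

```text
clock: 17.75
ee_pos: [0.5733, -0.1342, 0.0643]
eef_rot: [180.0, -0.0, 78.8]
contact_force: [5.2, 3.6, -0.7]
finger_gap: 0.0258
grasp_force: 2.5
```

```bash
python3 st.py
```

```text
{'clock': np.float64(17.75), 'ee_pos': array([ 0.573, -0.134,  0.064]), 'eef_rot': array([ 1.79983e+02, -3.50000e-02,  7.87690e+01]), 'contact_force': array([ 5.164,  3.567, -0.697]), 'torque': array([ 0.541, -0.734,  0.075]), 'finger_gap': np.float64(0.026), 'grasp_force': np.float64(2.5)}
```

Request:
{"method": "step_arm", "body": {"steps": [[-0.42,0,0,0,-0.6],[-0.42,0,0,0,0],[-0.42,0,0,0,0]]}}

```text
clock: 18.0
ee_pos: [0.5733, -0.1344, 0.0643]
eef_rot: [180.0, -0.0, 75.3]
contact_force: [5.6, 3.1, -1.4]
finger_gap: 0.0261
grasp_force: 2.5
```

```bash
python3 st.py
```

```text
{'clock': np.float64(18.0), 'ee_pos': array([ 0.573, -0.134,  0.064]), 'eef_rot': array([ 1.79982e+02, -2.80000e-02,  7.53280e+01]), 'contact_force': array([ 5.592,  3.107, -1.355]), 'torque': array([ 0.517, -0.71 ,  0.105]), 'finger_gap': np.float64(0.026), 'grasp_force': np.float64(2.52)}
```

Request:
{"method": "step_arm", "body": {"steps": [[-0.42,0,0,0,-0.4],[-0.42,0,0,0,0],[-0.42,0,0,0,0]]}}

```text
clock: 18.25
ee_pos: [0.5733, -0.1344, 0.0643]
eef_rot: [180.0, -0.0, 73.0]
contact_force: [5.2, 2.5, -2.0]
finger_gap: 0.0254
grasp_force: 2.5
```

```bash
python3 st.py
```

```text
{'clock': np.float64(18.25), 'ee_pos': array([ 0.573, -0.134,  0.064]), 'eef_rot': array([ 1.79981e+02, -2.30000e-02,  7.30400e+01]), 'contact_force': array([ 5.226,  2.539, -1.968]), 'torque': array([ 0.424, -0.717,  0.146]), 'finger_gap': np.float64(0.025), 'grasp_force': np.float64(2.483)}
```

Request:
{"method": "step_arm", "body": {"steps": [[-0.42,0,0,0,-0.6],[-0.42,0,0,0,0],[-0.42,0,0,0,0]]}}

```text
clock: 18.5
ee_pos: [0.5733, -0.1346, 0.0643]
eef_rot: [180.0, -0.0, 69.6]
contact_force: [5.4, 3.0, -2.3]
finger_gap: 0.0258
grasp_force: 2.4
```

Request:
{"method": "step_arm", "body": {"steps": [[-0.42,0,0,0,-0.5],[-0.42,0,0,0,0],[-0.42,0,0,0,0]]}}

```text
clock: 18.75
ee_pos: [0.5732, -0.1347, 0.0642]
eef_rot: [180.0, -0.0, 66.7]
contact_force: [5.1, 1.9, -2.8]
finger_gap: 0.0257
grasp_force: 2.3
```

```bash
python3 st.py; python3 look.py 14|grep med; python3 ang.py medium 14 14 .5745 -.1355 .074
```

```text
{'clock': np.float64(18.75), 'ee_pos': array([ 0.573, -0.135,  0.064]), 'eef_rot': array([ 1.79981e+02, -5.00000e-03,  6.67370e+01]), 'contact_force': array([ 5.081,  1.906, -2.76 ]), 'torque': array([ 0.318, -0.745,  0.089]), 'finger_gap': np.float64(0.026), 'grasp_force': np.float64(2.333)}
medium_grip [([322.1, 259.2], 0.6)] [([322.1, 243.8], 0.93, 3236)]
medium [-1.738 -2.249 -1.031] 0.15 3236
```

Request:
{"method": "step_arm", "body": {"steps": [[-0.42,0,0,0,-0.4],[-0.42,0,0,0,0],[-0.42,0,0,0,0]]}}

```text
clock: 19.35
ee_pos: [0.5732, -0.1348, 0.0642]
eef_rot: [180.0, 0.0, 64.4]
contact_force: [6.4, 1.7, -1.6]
finger_gap: 0.0255
grasp_force: 2.3
```

Request:
{"method": "step_arm", "body": {"steps": [[-0.42,0,0,0,-0.4],[-0.42,0,0,0,0],[-0.42,0,0,0,0]]}}

```text
clock: 19.6
ee_pos: [0.5735, -0.1347, 0.0644]
eef_rot: [179.9, -0.0, 62.1]
contact_force: [6.5, 2.1, -3.0]
finger_gap: 0.0256
grasp_force: 2.8
```

```bash
python3 st.py
```

```text
{'clock': np.float64(19.6), 'ee_pos': array([ 0.574, -0.135,  0.064]), 'eef_rot': array([ 1.79939e+02, -2.60000e-02,  6.21490e+01]), 'contact_force': array([ 6.498,  2.098, -3.048]), 'torque': array([ 0.326, -0.892,  0.083]), 'finger_gap': np.float64(0.026), 'grasp_force': np.float64(2.759)}
```

Request:
{"method": "step_arm", "body": {"steps": [[-0.42,0,0,0,-0.4],[-0.42,0,0,0,0],[-0.42,0,0,0,0]]}}

```text
clock: 19.85
ee_pos: [0.5739, -0.1346, 0.0644]
eef_rot: [179.9, -0.0, 59.9]
contact_force: [7.2, 2.9, -3.3]
finger_gap: 0.025
grasp_force: 3.5
```

```bash
python3 st.py
```

```text
{'clock': np.float64(19.85), 'ee_pos': array([ 0.574, -0.135,  0.064]), 'eef_rot': array([ 1.79906e+02, -4.80000e-02,  5.98630e+01]), 'contact_force': array([ 7.173,  2.884, -3.333]), 'torque': array([ 0.421, -1.094,  0.167]), 'finger_gap': np.float64(0.025), 'grasp_force': np.float64(3.546)}
```

Request:
{"method": "step_arm", "body": {"steps": [[-0.42,0,0,0,-0.4],[-0.42,0,0,0,0],[-0.42,0,0,0,0]]}}

```text
clock: 20.1
ee_pos: [0.5741, -0.1344, 0.0645]
eef_rot: [179.9, -0.1, 57.6]
contact_force: [8.4, 3.2, -2.9]
finger_gap: 0.0258
grasp_force: 6.7
```

```bash
python3 st.py
```

```text
{'clock': np.float64(20.1), 'ee_pos': array([ 0.574, -0.134,  0.064]), 'eef_rot': array([ 1.7989e+02, -7.8000e-02,  5.7584e+01]), 'contact_force': array([ 8.395,  3.165, -2.882]), 'torque': array([ 0.576, -1.218,  0.309]), 'finger_gap': np.float64(0.026), 'grasp_force': np.float64(6.707)}
```

The moment is 0.31 N·m at yaw 57.6°, so the medium knob is home. Next is the short knob.

Request:
{"method": "step_arm", "body": {"steps": [[-0.42,0,0,0,0.8],[-0.42,0,0,0,0.8],[-0.42,0,0,0.8,0],[-0.42,0,0,0.9,0],[-0.42,0,0,0,0.9]]}}

```text
clock: 20.52
ee_pos: [0.5759, -0.1367, 0.1389]
eef_rot: [179.5, 0.1, 71.9]
contact_force: [1.5, -0.7, 1.2]
finger_gap: 0.0257
grasp_force: 0.0
```

Request:
{"method": "step_arm", "body": {"steps": [[-0.3,-0.04,0.6,0,0.95],[-0.3,-0.04,0.6,0,0.95],[-0.3,-0.04,0.6,0,0.95],[-0.3,-0.04,0.6,0,0.95],[-0.3,-0.04,0.6,0,0.95]]}}

```text
clock: 20.93
ee_pos: [0.5639, -0.0143, 0.1321]
eef_rot: [-179.9, 0.0, 99.4]
contact_force: [0.9, -0.6, 0.4]
finger_gap: 0.0308
grasp_force: 0.0
```

Request:
{"method": "step_arm", "body": {"steps": [[-0.3,-0.04,0.7,0,0.95],[-0.3,-0.04,0.7,0,0.95],[-0.3,-0.04,0.7,0,0.95],[-0.3,-0.04,0.7,0,0.95],[-0.3,-0.04,0.7,0,0.95]]}}

```text
clock: 21.35
ee_pos: [0.556, 0.1258, 0.132]
eef_rot: [-179.9, -0.0, 126.6]
contact_force: [1.1, 0.4, -0.4]
finger_gap: 0.0308
grasp_force: 0.0
```

Request:
{"method": "step_arm", "body": {"steps": [[-0.3,0,0,0,0.95],[-0.3,0,0,0,0.95],[-0.3,0,0,0,0.95],[-0.3,0,0,0,0.95],[-0.3,0,0,0,0.95]]}}

```text
clock: 21.77
ee_pos: [0.5562, 0.1247, 0.1319]
eef_rot: [-179.9, -0.1, 153.8]
contact_force: [-0.7, 0.4, -0.3]
finger_gap: 0.031
grasp_force: 0.0
```

Request:
{"method": "step_arm", "body": {"steps": [[-0.3,0,0,0,0.95],[-0.3,0,0,0,0.95],[-0.3,0,0,0,0.95],[-0.3,0,0,0,0.95],[-0.3,0,0,0,0]]}}

```text
clock: 22.18
ee_pos: [0.5563, 0.1246, 0.132]
eef_rot: [-179.9, -0.1, 175.5]
contact_force: [-0.1, 0.5, -0.2]
finger_gap: 0.0305
grasp_force: 0.0
```

Request:
{"method": "step_arm", "body": {"steps": [[-0.3,0,0,0,0],[-0.3,0,0,0,0]]}}

```text
clock: 22.35
ee_pos: [0.5567, 0.125, 0.1324]
eef_rot: [-180.0, -0.1, 175.1]
contact_force: [0.3, 0.2, -0.2]
finger_gap: 0.0309
grasp_force: 0.0
```

```bash
python3 st.py; python3 look.py 15; for y in 1 3 5; do python3 ang.py short 15 $y .561 .126 .0735 full;done; python3 ang.py long 15 3 .573 -.004 .074 full
```

```text
{'clock': np.float64(22.35), 'ee_pos': array([0.557, 0.125, 0.132]), 'eef_rot': array([-1.79967e+02, -5.10000e-02,  1.75110e+02]), 'contact_force': array([ 0.25 ,  0.157, -0.21 ]), 'torque': array([ 0.03 , -0.026, -0.004]), 'finger_gap': np.float64(0.031), 'grasp_force': np.float64(0.0)}
[0.5567 0.125  0.1324] [-1.800e+02 -1.000e-01  1.751e+02] 22.35 0.03094399995714542
cam [0.48693074 0.13072104 0.27906538] fwd [ 0.26938909 -0.02275192 -0.96276262]
long_grip [([152.0, 246.2], 0.56), ([96.6, 112.0], 0.44), ([221.0, 97.1], 0.2)] [([135.8, 236.7], 0.93, 1530)]
medium_grip [] []
short_grip [([319.5, 218.2], 0.57)] [([321.1, 220.0], 0.58, 953)]
short [ 0.714 -0.198  0.09 ] 0.248 953
short [ 0.921 -0.018  0.123] 0.243 953
short [ 0.821 -0.084  0.185] 0.238 953
long [-4.871  0.729  1.738] 0.713 1530
```

Request:
{"method": "step_arm", "body": {"steps": [[-0.4,0.1,0.03,0,0.3],[-0.4,0,0,0,0],[-0.4,0,0,-0.55,0],[-0.4,0,0,-0.55,0],[-0.4,0,0,-0.57,0]]}}

```text
clock: 23.12
ee_pos: [0.5616, 0.1266, 0.0658]
eef_rot: [180.0, 0.1, 176.9]
contact_force: [-0.8, 0.0, -0.5]
finger_gap: 0.0266
grasp_force: 0.0
```

Request:
{"method": "step_arm", "body": {"steps": [[-0.5,0,0,0,0],[-0.5,0,0,0,0],[-0.5,0,0,0,-0.9],[-0.5,0,0,0,-0.9],[-0.5,0,0,0,-0.9]]}}

```text
clock: 23.53
ee_pos: [0.5626, 0.1265, 0.068]
eef_rot: [180.0, 0.2, 161.2]
contact_force: [0.8, -3.2, -1.2]
finger_gap: 0.0218
grasp_force: 1.6
```

Request:
{"method": "step_arm", "body": {"steps": [[-0.5,0,0,0,-0.9],[-0.5,0,0,0,-0.9],[-0.5,0,0,0,0]]}}

```text
clock: 23.78
ee_pos: [0.5629, 0.1255, 0.068]
eef_rot: [180.0, 0.2, 150.9]
contact_force: [2.1, -4.7, -2.4]
finger_gap: 0.0218
grasp_force: 2.4
```

```bash
python3 st.py; python3 look.py 16|grep short; python3 ang.py short 16 3 .5615 .126 .0735
```

```text
{'clock': np.float64(23.783), 'ee_pos': array([0.563, 0.125, 0.068]), 'eef_rot': array([179.975,   0.245, 150.907]), 'contact_force': array([ 2.068, -4.724, -2.401]), 'torque': array([-0.623, -0.339,  0.108]), 'finger_gap': np.float64(0.022), 'grasp_force': np.float64(2.445)}
short_grip [([316.3, 252.0], 0.86)] [([317.7, 248.2], 0.95, 2176), ([122.3, 354.3], 0.24, 193)]
short [ 0.182 -0.581  0.208] 0.128 2176
```

Request:
{"method": "step_arm", "body": {"steps": [[-0.48,-0.03,-0.04,-0.06,-0.9],[-0.47,0,0,0,-0.9],[-0.46,0,0,0,-0.9],[-0.46,0,0,0,-0.9],[-0.46,0,0,0,0]]}}

```text
clock: 24.55
ee_pos: [0.5617, 0.1248, 0.0656]
eef_rot: [179.8, 0.2, 130.4]
contact_force: [0.6, -2.5, 1.7]
finger_gap: 0.0238
grasp_force: 1.6
```

```bash
python3 st.py
```

```text
{'clock': np.float64(24.55), 'ee_pos': array([0.562, 0.125, 0.066]), 'eef_rot': array([1.79834e+02, 1.55000e-01, 1.30402e+02]), 'contact_force': array([ 0.552, -2.524,  1.734]), 'torque': array([-0.197, -0.273,  0.06 ]), 'finger_gap': np.float64(0.024), 'grasp_force': np.float64(1.593)}
```

Request:
{"method": "step_arm", "body": {"steps": [[-0.45,0,0,0,-0.9],[-0.45,0,0,0,-0.9],[-0.44,0,0,0,-0.9],[-0.44,0,0,0,0]]}}

```text
clock: 24.88
ee_pos: [0.561, 0.1249, 0.065]
eef_rot: [179.9, 0.1, 115.1]
contact_force: [0.2, -1.6, 0.7]
finger_gap: 0.0247
grasp_force: 1.4
```

```bash
python3 st.py; python3 look.py 17|grep short; python3 ang.py short 17 3 .5615 .126 .0735
```

```text
{'clock': np.float64(24.883), 'ee_pos': array([0.561, 0.125, 0.065]), 'eef_rot': array([1.79873e+02, 6.30000e-02, 1.15080e+02]), 'contact_force': array([ 0.223, -1.641,  0.69 ]), 'torque': array([-0.264, -0.112,  0.044]), 'finger_gap': np.float64(0.025), 'grasp_force': np.float64(1.39)}
short_grip [([442.2, 39.0], 0.19)] [([432.5, 209.7], 0.71, 31234), ([319.1, 250.4], 0.7, 2400)]
short [ 0.176 -0.559  1.891] 0.915 31234
```

Request:
{"method": "step_arm", "body": {"steps": [[-0.43,0,0,0,-0.9],[-0.43,0,0,0,-0.9],[-0.42,0,0,0,-0.9],[-0.42,0,0,0,-0.9],[-0.42,0,0,0,0]]}}

```text
clock: 25.65
ee_pos: [0.5602, 0.1258, 0.0636]
eef_rot: [180.0, -0.1, 94.3]
contact_force: [2.8, 2.4, 1.2]
finger_gap: 0.0257
grasp_force: 2.3
```

```bash
python3 st.py
```

```text
{'clock': np.float64(25.65), 'ee_pos': array([0.56 , 0.126, 0.064]), 'eef_rot': array([ 1.79952e+02, -6.40000e-02,  9.43490e+01]), 'contact_force': array([2.82 , 2.415, 1.226]), 'torque': array([ 0.466, -0.413,  0.014]), 'finger_gap': np.float64(0.026), 'grasp_force': np.float64(2.313)}
```

Request:
{"method": "step_arm", "body": {"steps": [[-0.42,0,0,0,-0.9],[-0.42,0,0,0,-0.9],[-0.42,0,0,0,0]]}}

```text
clock: 25.9
ee_pos: [0.5603, 0.1256, 0.0635]
eef_rot: [179.9, -0.1, 84.1]
contact_force: [3.5, 3.3, 0.5]
finger_gap: 0.026
grasp_force: 2.4
```

```bash
python3 st.py; python3 look.py 18|grep short; python3 ang.py short 18 3 .5615 .126 .0735
```

```text
{'clock': np.float64(25.9), 'ee_pos': array([0.56 , 0.126, 0.064]), 'eef_rot': array([ 1.79948e+02, -6.00000e-02,  8.41140e+01]), 'contact_force': array([3.486, 3.276, 0.518]), 'torque': array([ 0.519, -0.561,  0.058]), 'finger_gap': np.float64(0.026), 'grasp_force': np.float64(2.351)}
short_grip [([319.5, 259.5], 0.83)] [([322.0, 252.8], 0.89, 2539)]
short [-0.585 -2.114  1.683] 0.132 2539
```

Request:
{"method": "step_arm", "body": {"steps": [[-0.42,0,0,0,-0.8],[-0.42,0,0,0,-0.7],[-0.42,0,0,0,0],[-0.42,0,0,0,0]]}}

```text
clock: 26.58
ee_pos: [0.5602, 0.1253, 0.0634]
eef_rot: [180.0, -0.0, 75.8]
contact_force: [4.7, 2.9, -1.3]
finger_gap: 0.0254
grasp_force: 2.2
```

```bash
python3 st.py
```

```text
{'clock': np.float64(26.583), 'ee_pos': array([0.56 , 0.125, 0.063]), 'eef_rot': array([ 1.79962e+02, -4.30000e-02,  7.57520e+01]), 'contact_force': array([ 4.706,  2.938, -1.338]), 'torque': array([ 0.468, -0.621,  0.093]), 'finger_gap': np.float64(0.025), 'grasp_force': np.float64(2.221)}
```

Request:
{"method": "step_arm", "body": {"steps": [[-0.42,0,0,0,-0.6],[-0.42,0,0,0,-0.4],[-0.42,0,0,0,0],[-0.42,0,0,0,0]]}}

```text
clock: 26.92
ee_pos: [0.5601, 0.1251, 0.0634]
eef_rot: [180.0, -0.0, 70.0]
contact_force: [5.2, 1.9, -2.1]
finger_gap: 0.0257
grasp_force: 2.1
```

```bash
python3 st.py
```

```text
{'clock': np.float64(26.917), 'ee_pos': array([0.56 , 0.125, 0.063]), 'eef_rot': array([ 1.79972e+02, -2.60000e-02,  7.00010e+01]), 'contact_force': array([ 5.174,  1.922, -2.143]), 'torque': array([ 0.351, -0.644,  0.037]), 'finger_gap': np.float64(0.026), 'grasp_force': np.float64(2.133)}
```

Request:
{"method": "step_arm", "body": {"steps": [[-0.42,0,0,0,-0.6],[-0.42,0,0,0,0],[-0.42,0,0,0,0]]}}

```text
clock: 27.17
ee_pos: [0.56, 0.125, 0.0633]
eef_rot: [180.0, -0.0, 66.6]
contact_force: [4.6, 1.8, -2.4]
finger_gap: 0.0255
grasp_force: 2.1
```

```bash
python3 st.py
```

```text
{'clock': np.float64(27.167), 'ee_pos': array([0.56 , 0.125, 0.063]), 'eef_rot': array([ 1.79988e+02, -9.00000e-03,  6.65510e+01]), 'contact_force': array([ 4.618,  1.838, -2.443]), 'torque': array([ 0.277, -0.642,  0.065]), 'finger_gap': np.float64(0.025), 'grasp_force': np.float64(2.129)}
```

Request:
{"method": "step_arm", "body": {"steps": [[-0.42,0,0,0,-0.6],[-0.42,0,0,0,0],[-0.42,0,0,0,0]]}}

```text
clock: 27.42
ee_pos: [0.56, 0.1249, 0.0634]
eef_rot: [180.0, 0.0, 63.1]
contact_force: [5.1, 1.7, -2.6]
finger_gap: 0.0255
grasp_force: 2.1
```

Request:
{"method": "step_arm", "body": {"steps": [[-0.42,0,0,0,-0.6],[-0.42,0,0,0,0],[-0.42,0,0,0,0]]}}

```text
clock: 27.67
ee_pos: [0.5599, 0.1247, 0.0635]
eef_rot: [180.0, 0.0, 59.7]
contact_force: [3.9, 0.9, -1.8]
finger_gap: 0.0259
grasp_force: 2.0
```

```bash
python3 st.py
```

```text
{'clock': np.float64(27.667), 'ee_pos': array([0.56 , 0.125, 0.063]), 'eef_rot': array([1.79987e+02, 1.80000e-02, 5.96680e+01]), 'contact_force': array([ 3.921,  0.897, -1.819]), 'torque': array([ 0.052, -0.654,  0.004]), 'finger_gap': np.float64(0.026), 'grasp_force': np.float64(1.99)}
```

Request:
{"method": "step_arm", "body": {"steps": [[-0.42,0,0,0,-0.6],[-0.42,0,0,0,0],[-0.42,0,0,0,0]]}}

```text
clock: 27.92
ee_pos: [0.5599, 0.1247, 0.0635]
eef_rot: [180.0, 0.0, 56.2]
contact_force: [4.7, -0.8, -1.9]
finger_gap: 0.0259
grasp_force: 2.1
```

Request:
{"method": "step_arm", "body": {"steps": [[-0.42,0,0,0,-0.4],[-0.42,0,0,0,0],[-0.42,0,0,0,0]]}}

```text
clock: 28.17
ee_pos: [0.5599, 0.1248, 0.0635]
eef_rot: [180.0, 0.0, 53.9]
contact_force: [5.3, -1.1, -1.9]
finger_gap: 0.0252
grasp_force: 2.2
```

```bash
python3 st.py; python3 look.py 19|grep short; python3 ang.py short 19 3 .5615 .126 .0735
```

```text
{'clock': np.float64(28.167), 'ee_pos': array([0.56 , 0.125, 0.063]), 'eef_rot': array([1.79991e+02, 1.20000e-02, 5.39380e+01]), 'contact_force': array([ 5.259, -1.069, -1.9  ]), 'torque': array([-0.146, -0.609,  0.058]), 'finger_gap': np.float64(0.025), 'grasp_force': np.float64(2.232)}
short_grip [([319.4, 256.2], 0.93)] [([322.8, 249.7], 0.58, 3010), ([285.7, 341.0], 0.34, 299), ([220.2, 34.8], 0.26, 9895)]
short [1.506 0.032 2.206] 0.18 3010
```

Request:
{"method": "step_arm", "body": {"steps": [[-0.42,0,0,0,-0.4],[-0.42,0,0,0,0],[-0.42,0,0,0,0]]}}

```text
clock: 28.77
ee_pos: [0.5599, 0.1248, 0.0635]
eef_rot: [180.0, 0.0, 51.5]
contact_force: [6.3, -1.0, -2.7]
finger_gap: 0.0256
grasp_force: 2.3
```

Request:
{"method": "step_arm", "body": {"steps": [[-0.42,0,0,0,-0.4],[-0.42,0,0,0,0],[-0.42,0,0,0,0]]}}

```text
clock: 29.02
ee_pos: [0.5599, 0.1249, 0.0635]
eef_rot: [180.0, 0.0, 49.2]
contact_force: [4.4, -1.8, -3.8]
finger_gap: 0.0253
grasp_force: 2.6
```

```bash
python3 st.py
```

```text
{'clock': np.float64(29.017), 'ee_pos': array([0.56 , 0.125, 0.063]), 'eef_rot': array([1.79992e+02, 2.00000e-03, 4.92440e+01]), 'contact_force': array([ 4.437, -1.845, -3.822]), 'torque': array([-0.268, -0.679,  0.086]), 'finger_gap': np.float64(0.025), 'grasp_force': np.float64(2.641)}
```

Request:
{"method": "step_arm", "body": {"steps": [[-0.42,0,0,0,-0.4],[-0.42,0,0,0,0],[-0.42,0,0,0,0]]}}

```text
clock: 29.27
ee_pos: [0.5601, 0.1249, 0.0635]
eef_rot: [180.0, -0.0, 47.0]
contact_force: [5.3, -1.1, -3.5]
finger_gap: 0.026
grasp_force: 4.8
```

Request:
{"method": "step_arm", "body": {"steps": [[-0.42,0,0,0,-0.4],[-0.42,0,0,0,0],[-0.42,0,0,0,0]]}}

```text
clock: 29.52
ee_pos: [0.5601, 0.1249, 0.0636]
eef_rot: [180.0, -0.0, 44.7]
contact_force: [5.2, -1.2, -2.8]
finger_gap: 0.0253
grasp_force: 8.0
```

```bash
python3 st.py; python3 look.py 20|grep short
```

```text
{'clock': np.float64(29.517), 'ee_pos': array([0.56 , 0.125, 0.064]), 'eef_rot': array([ 1.79966e+02, -1.80000e-02,  4.46920e+01]), 'contact_force': array([ 5.249, -1.206, -2.85 ]), 'torque': array([-0.167, -0.846,  0.258]), 'finger_gap': np.float64(0.025), 'grasp_force': np.float64(7.987)}
short_grip [([316.9, 258.5], 0.65)] [([321.4, 245.7], 0.6, 3087)]
```

View pics/w20.png

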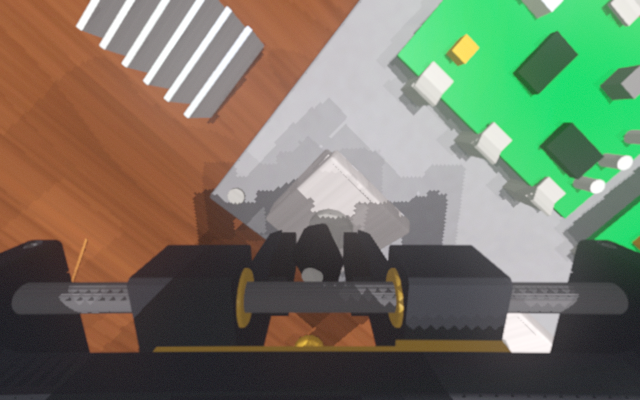

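The bar is jammed between the pads and the grip force has climbed 2.6→4.8→8 N, so the short knob is at its stop. One small nudge to match the others, then back off and lift clear.

Request:
{"method": "step_arm", "body": {"steps": [[-0.42,0,0,0,-0.15],[-0.42,0,0,0,0],[-0.42,0,0,0,0]]}}

```text
clock: 30.12
ee_pos: [0.5601, 0.1249, 0.0636]
eef_rot: [180.0, -0.0, 43.8]
contact_force: [4.9, -0.5, -2.7]
finger_gap: 0.0261
grasp_force: 9.4
```

Request:
{"method": "step_arm", "body": {"steps": [[-0.42,0,0,0,0.8],[-0.42,0,0,0,0.8],[-0.42,0,0,0.8,0],[-0.42,0,0,0.9,0],[-0.42,0,0,0.9,0]]}}

```text
clock: 30.53
ee_pos: [0.5574, 0.1251, 0.1672]
eef_rot: [-179.7, 0.2, 53.0]
contact_force: [0.3, 0.5, -0.7]
finger_gap: 0.0258
grasp_force: 0.0
```

Request:
{"method": "step_arm", "body": {"steps": [[-0.42,-0.7,0.6,0.3,0],[-0.42,-0.7,0.6,0.3,0],[-0.42,-0.7,0.6,0.3,0],[-0.42,-0.7,0.6,0.3,0],[-0.42,-0.7,0.6,0.3,0]]}}

```text
clock: 30.95
ee_pos: [0.4168, 0.2455, 0.2275]
eef_rot: [-179.9, 0.1, 53.0]
contact_force: [1.5, 0.7, -0.0]
finger_gap: 0.0261
grasp_force: 0.0
```

Request:
{"method": "step_arm", "body": {"steps": [[-0.42,-0.7,0.6,0,0],[-0.42,-0.7,0.6,0,0],[-0.42,-0.3,0.6,0,0],[-0.42,0,0,0,0],[-0.42,0,0,0,0]]}}

```text
clock: 31.37
ee_pos: [0.35, 0.3174, 0.2272]
eef_rot: [-179.9, 0.1, 53.2]
contact_force: [0.7, -1.0, 0.5]
finger_gap: 0.0253
grasp_force: 0.0
```

```bash
python3 st.py
python3 - <<'E'
from h import *
import sil
from scipy.optimize import minimize
I={n:env.capture(n).max(2).astype(float) for n in("scene","top")};Cs={n:cal(n) for n in I}
for k,c0,y in [("long",(.573,-.004,.074),3),("medium",(.5745,-.1355,.074),14),("short",(.5615,.126,.0735),3)]:
    c0=np.array(c0);yy=np.radians(y);V=[]
    for n in I:
        near=cv2.dilate((sum(sil.sil(Cs[n],c0,a,k,yy)[0] for a in np.arange(0,3.1,.3))>0).astype(np.uint8),np.ones((7,7)))>0
        V.append((n,near,np.clip((110-I[n])/60,0,1)*near))
    cost=lambda p:sum(np.abs(sil.sil(Cs[n],c0+p[:3]/1000,p[3],k,yy)[0]-d)[r].sum()/max(d.sum(),1) for n,r,d in V)+.01*(p[:3]@p[:3])/9
    b=min((minimize(cost,[0,0,0,a],method="Nelder-Mead",options=dict(initial_simplex=np.array([[0,0,0,a],[3,0,0,a],[0,3,0,a],[0,0,3,a],[0,0,0,a+.2]]))) for a in(.1,.8,1.5,1.9,2.3)),key=lambda q:q.fun)
    print(k,np.round(b.x,2),round(b.fun,2),[int(v[2].sum()) for v in V])
E
```

```text
{'clock': np.float64(31.367), 'ee_pos': array([0.35 , 0.317, 0.227]), 'eef_rot': array([-1.7994e+02,  1.1900e-01,  5.3162e+01]), 'contact_force': array([ 0.724, -1.011,  0.462]), 'torque': array([-0.053,  0.103,  0.024]), 'finger_gap': np.float64(0.025), 'grasp_force': np.float64(0.0)}
long [ 0.75  1.3  -1.89 -0.99] 1.31 [161, 192]
medium [-0.43 -0.21 -2.29  2.23] 1.43 [102, 127]
short [-1.62 -0.37 -3.56  2.42] 2.06 [95, 66]
```

```bash
python3 -c "
from rig import env
print(env.job_done())"
```

```text
the job is handed in; nothing more can be done
None
```

I turned all three knobs clockwise in the order long, medium, short until I felt each one hit its end stop, then moved the arm clear and handed the job in. The hand-in returned no verdict.

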